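# Set out the receipts corner round the calculator

## Task

Set out the things for doing the month's receipts around the calculator, left and right as seen from its keypad end, with a gap of about 3 cm between each of them and the calculator: the ink pad to its right and the pink note pad to its left, both level with the calculator's middle, square to it and the ink pad lengthways like it, and the glue stick standing centrally behind its display end. Then stand the stamp on the ink pad with its foot flat on the middle of the felt inside the rim, and stand the binder clip on its spine in the middle of the pink pad. Leave the calculator, the blue pad and the stapler where they are.

Things in the scene. Friction and masses are not known exactly. Their poses are not given: they have to be found in the camera images.
- calculator: dark pocket calculator with grey keys, lying face up at the left of the work, 134 (x) x 80 (y) x 14 mm; it is the fixed point of the layout and stays put. Origin: centre of its underside. Its +x points to its display end (the back, away from the user), -x to its keypad end (the front), +y to its left, z up. Some 0.2 to 0.25 m to the left of its middle stands the room's wall.
- ink_pad: open ink pad: flat case, black above and blue below, 92 (x, long side) x 60 (y) x 16 mm, with an indigo felt let into its top. The felt field is 76 (x) x 44 (y) mm, 12 mm above the underside, with an 8 mm wide rim standing 4 mm above it all round. Origin: centre of its underside. Grasp it across its 60 mm width. Loose.
- stamp: wooden hand stamp standing on its rubber foot. Foot 24 (x) x 54 (y) x 17 mm; above it a neck of about 20 mm diameter (17 to 35 mm up) and a round knob, about 24 mm at its widest, from 35 to 68 mm up, by which it is held. Origin: centre of its underside. Loose.
- pink_pad: pink pad of sticky notes, 50 x 50 x 11 mm, lying flat. Origin: centre of its underside. Loose.
- binder_clip: black binder clip standing on its flat spine, wire handles up. Its black body is 32 mm long (x), 23 mm wide (y) at the spine and 19 mm high, tapering upwards across y; the thin wire handles reach up to 38 mm. Its two ends (facing +x and -x) are upright, so pinch it lengthwise, across 32 mm. Origin: centre of its underside. Loose.
- glue_stick: white glue stick with a red band standing on its foot, 26 mm diameter, 90 mm tall. Origin: centre of its underside. Loose.
- blue_pad: blue pad of sticky notes, 50 x 50 x 8 mm, lying among the other things; not needed, it stays where it is. Origin: centre of its underside. Loose.
- stapler: dark blue stapler, 132 (x) x 36 (y) x 40 mm, behind the work; stays where it is. Just behind it and along behind all the loose things to its right runs the near edge of a white lap tray on legs, 0.26 m high, about 0.13 m behind the middles of the rear row of things: keep the hand's long side along that edge there. Origin: centre of its underside. Loose.
Mind the look-alikes: they are no part of the job. There is more than one size of the stamp; the one meant has the size given above.

How it is judged:
By the outcome, as a careful person would: the job done as asked, in the order asked, and still so for the second after the job is handed in, with the robot touching nothing.
It also fails if it takes over 131 s, if anything falls off the work surface, if the arm or the gripper's body presses on something with over 40 N, if the wrist force passes 120 N, or if a joint passes its speed limit or range.

## Robot

A 6-joint arm with a two-finger parallel gripper is mounted at the origin on a cart in front of the work surface, level with it; the furniture and walls round the work are solid. World frame = base frame: x ahead of the robot, y to its left, z up, the work surface at z = 0. Lengths are in m, angles in degrees, forces in N, time in s.
With the tool pointing down it reaches from about 0.25 to 0.85 m from the base axis. Payload 12.5 kg.
Tool frame: the origin (TCP) lies midway between the tips of the shut fingers; the grasp point (between the pads) lies 19 mm behind it; z points along the fingers, y is the line along which they close (so a half turn about z gives the same grasp; the last joint's range is limited). The gripper opens to 93 mm and grips with 3 to 60 N. Pads are 15 mm wide; open, the fingers measure 128 mm over their backs; the gripper's body (75 mm by 188 mm) begins 65 mm behind the grasp point.
Start: joints at [-73.889, 20.094, 94.641, -0, 65.266, -4.847], TCP at [0.197, -0.514, 0.219] pointing down, gripper open.
Joint ranges: [-157.81, 157.81], [-45, 120.19], [0.68, 151.7], [-89.99, 269.99], [4.06, 180], [-164.3, 164.3]. Speed limits (degrees/s): [127.2, 127.2, 159.86, 180, 180, 180].

## Interface

Orientations are given as a 3x3 rotation matrix whose columns are the frame's x, y, z axes.
In Python, from workcell import manip gives the robot as it stands.
- The arm moves only by the tool move_arm, never from a script. Its argument "targets" is a list that holds one entry, the list of rows, each a list of 5 numbers: the closure, from -1 (fully open) to 1 (shut), then the shift along the tool's x, y, z in m, then the turn about the tool's z in degrees. A call has 1 to 8 rows; each row shifts and turns the commanded pose from where the row before left it, along the tool's axes as they then stand; what a row does not reach is not made up. A row lasts 1/10 s, in which the tool goes at most 50 mm and 8.59 degrees, less where a joint would pass 70% of its speed; a pose out of reach is approached as far as the arm can. A call is refused whole if a number of a shift passes 0.05 or a number of a turn 8.59, either way. A call with a gripper value outside its range is refused whole. The fingers move at their own pace and stop on an object; the grip force is fixed at half the most. Time passes only in rows, so rows that do not move let the fingers close. It gives the time, the measured TCP pose, the force, the opening and the grip force at its end, in the units of the state.
- manip.sense(): the state, without advancing time (a new reading comes with each control period).
- manip.camera(name): name is "side" or "top" or "wrist"; returns a dict with "image" (384x512x3 uint8, red, green, blue), "K" (3x3 intrinsics, pixels), "R" (3x3) and "t" (3): a world point X has camera coordinates R X + t; the wrist camera has in their place "mount" (4x4, takes a point from camera to tool coordinates, whose origin is the TCP and whose axes are the flange's). Camera axes: x right, y down, z forward; pixel columns grow to the right and rows downward; lengths in m; the calibration is good to about 2 mm. A picture is of the moment at which its call begins: read the wrist's pose just before it. There is no depth.
- manip.job_done(): hands the job in; it is judged then, once.
Trained networks look in the newest picture that a camera, given by its name, has taken for a name from the list of things; names that differ only in an ending like _2 or _b are one class to them, and where a whole thing is asked for, a point or a joint stands for the part that bears it (a point fixed in the world has none). Each returns a list of dicts, best first, with "confidence" (0 to 1); they miss things now and then, are a little off and sometimes report something else, mostly with a low value. They report only what shows in the picture. A call takes as long as a camera call. They do not tell look-alikes from the thing itself.
- manip.look_for(camera, query): "at" ([column, row] as shares, 0 to 1, of the picture: columns of its width, rows of its height, amid what is visible of it).
- manip.pinpoint(camera, query): "at" ([column, row] as shares, 0 to 1, of the picture: columns of its width, rows of its height: a listed point, or the origin of a listed thing).
The state is a dict: "clock": time; "joint_positions": joint angles; "dq": joint speeds; "joint_torque": joint torques, N m; "eef_pos": TCP position; "tool_rot": TCP orientation; "contact_force": force on the tool from outside, world axes, zero at the start; "moment": the same for the moment, N m; "gripper_width": opening from 0.0 (shut) to 1.0 (fully open); "grasp_force": force on a finger pad.
Only numpy, scipy, OpenCV 4.12 (cv2) and the standard library are available. Lean on these libraries where they do the work, as an engineer would, in place of code of your own. Each camera call takes 0.05 s, during which the arm holds its last target. There are 200 camera calls.

## Working session

There is one attempt and no reset: what is moved stays moved. The work goes in short steps, Python scripts to look and compute and a tool call to move; the robot and the scene stay as the last step left them, time stands still between calls to the robot, and variables do not carry over. Pictures are saved under pics/ and viewed, at most 14 in all, crops included, and the job is handed in when it is done.

Besides the shell and the picture viewer there is one more tool, called as name(argument=value, ...) on one line, values as JSON. move_arm: Moves the arm, as the interface text tells. Its arguments: {"type":"object","properties":{"targets":{"type":"array","items":{"type":"array","items":{"type":"array","items":{"type":"number"}}}}},"required":["targets"]}

```bash
ls; mkdir -p pics
cat > h.py <<'E'
from workcell import manip
import numpy as np, cv2
def cam(n,save=None):
    s=manip.sense(); c=manip.camera(n)
    if n=="wrist":
        T=np.eye(4);T[:3,:3]=np.array(s["tool_rot"]);T[:3,3]=s["eef_pos"]
        M=np.linalg.inv(T@np.array(c["mount"])); c["R"]=M[:3,:3];c["t"]=M[:3,3]
    if save: cv2.imwrite("pics/"+save,cv2.cvtColor(c["image"],cv2.COLOR_RGB2BGR))
    c["R"]=np.array(c["R"]);c["t"]=np.array(c["t"]);c["K"]=np.array(c["K"])
    return c
def ray(c,uv,z=0.):
    d=c["R"].T@np.linalg.inv(c["K"])@np.array([uv[0],uv[1],1.]); o=-c["R"].T@c["t"]
    return o+d*(z-o[2])/d[2]
def proj(c,X):
    p=c["K"]@(c["R"]@np.array(X)+c["t"]); return p[:2]/p[2]
E
cat > a.py <<'E'
from h import *
for n in ("top","side"):
    c=cam(n,n+"0.png"); print(n,np.round(c["R"],3).tolist(),np.round(-c["R"].T@c["t"],3))
    for q in "calculator ink_pad stamp pink_pad binder_clip glue_stick blue_pad stapler".split():
        for r in manip.pinpoint(n,q)[:3]:
            uv=np.array(r["at"])*[512,384]; print(q,np.round(uv),round(r["confidence"],2),np.round(ray(c,uv),3))
print(manip.sense())
E
python3 a.py
```

```text
pics
top [[0.025, -1.0, -0.004], [-0.994, -0.025, -0.111], [0.111, 0.007, -0.994]] [ 0.419 -0.151  1.012]
calculator [181. 181.] 0.94 [0.565 0.045 0.   ]
ink_pad [317. 212.] 0.87 [ 0.492 -0.306  0.   ]
stamp [280. 193.] 0.71 [ 0.539 -0.209  0.   ]
stamp [201. 132.] 0.55 [ 0.694 -0.     0.   ]
stamp [242. 198.] 0.41 [ 0.522 -0.113  0.   ]
pink_pad [348. 233.] 0.59 [ 0.441 -0.384  0.   ]
binder_clip [332. 271.] 0.59 [ 0.345 -0.343  0.   ]
glue_stick [258. 233.] 0.48 [ 0.435 -0.156  0.   ]
blue_pad [291. 249.] 0.56 [ 0.397 -0.241  0.   ]
stapler [278. 151.] 0.91 [ 0.649 -0.203  0.   ]
stapler [293. 252.] 0.51 [ 0.389 -0.245  0.   ]
stapler [315. 213.] 0.19 [ 0.49 -0.3   0.  ]
side [[0.194, 0.981, 0.011], [0.847, -0.162, -0.506], [-0.494, 0.107, -0.863]] [ 0.934 -0.267  0.77 ]
calculator [351. 207.] 0.7 [0.573 0.046 0.   ]
ink_pad [203. 201.] 0.83 [ 0.493 -0.293  0.   ]
stamp [246. 209.] 0.55 [ 0.534 -0.197  0.   ]
stamp [355. 258.] 0.52 [0.696 0.014 0.   ]
stamp [280. 195.] 0.48 [ 0.511 -0.112 -0.   ]
pink_pad [160. 188.] 0.39 [ 0.437 -0.39   0.   ]
binder_clip [177. 157.] 0.46 [ 0.352 
[... 335 characters left out ...]
6.52666449e+01, -4.84521561e+00]), 'dq': array([ 0.07428149,  0.01375291,  0.04381303, -0.01380799, -0.04625333,
        0.00875442]), 'joint_torque': array([-4.28671810e-04, -4.97253728e+01, -2.85481560e+01,  6.99344161e-02,
        2.20592326e-02, -2.57830493e-05]), 'eef_pos': array([ 0.19674163, -0.5136028 ,  0.21865721]), 'tool_rot': array([[ 9.33860135e-01,  3.57638433e-01,  7.56013419e-06],
       [ 3.57638433e-01, -9.33860134e-01, -2.72087834e-05],
       [-2.67079871e-06,  2.81129927e-05, -1.00000000e+00]]), 'contact_force': array([ 0.40844115, -0.84055655, -0.5940596 ]), 'moment': array([-0.02718766,  0.00738408,  0.05586122]), 'grasp_force': 0.0, 'gripper_width': 1.001154991619847}
```

Run:
```python
import cv2
a=cv2.imread("pics/top0.png")[90:310,130:410]; cv2.imwrite("pics/top0c.png",cv2.resize(a,None,fx=2.72,fy=2.72,interpolation=2))
a=cv2.imread("pics/side0.png")[90:310,130:410]; cv2.imwrite("pics/side0c.png",cv2.resize(a,None,fx=2.72,fy=2.72,interpolation=2))
```

```text
(no output)
```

View pics/top0c.png

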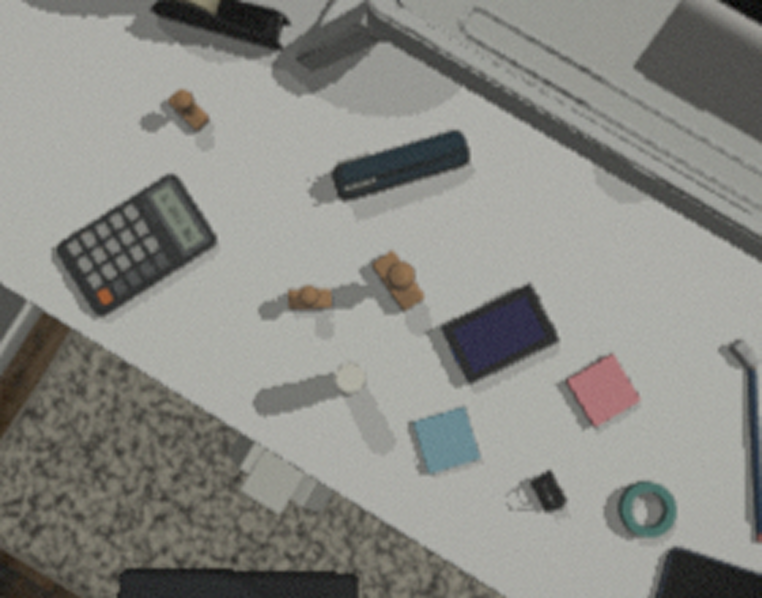

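View pics/side0c.png

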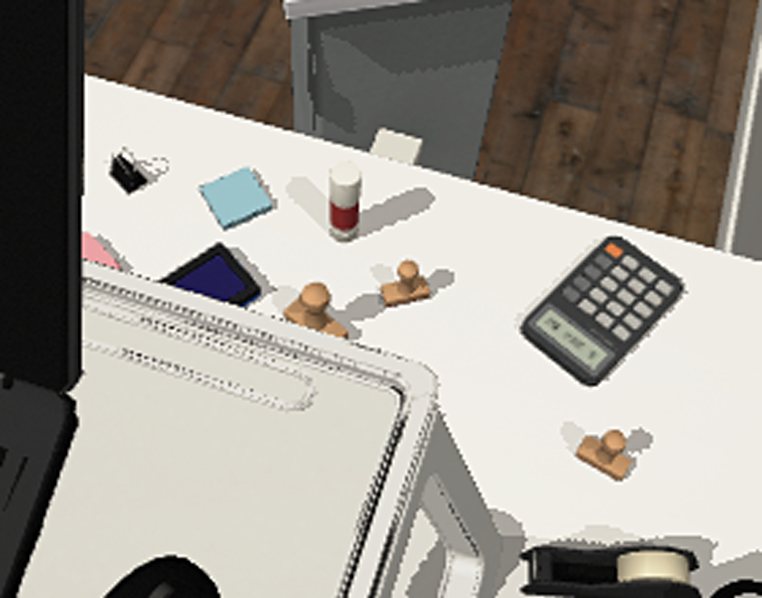

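Top view: the calculator is at the left, the large stamp at crop (400,280), with smaller look-alikes at (310,298) and (190,110). The ink pad is at (500,335), pink pad (603,390), blue pad (445,440) and glue stick (350,378). The clip is at (547,490) and may be lying down. I'll check from close by.

```bash
cat >> h.py <<'E'
def yawof(R): return np.degrees(np.arctan2(R[1,0],R[0,0]))   # yaw of tool x; tool y is yaw-90 (tool down)
def plan(p,yaw,n,g):
    s=manip.sense(); P=np.array(s["eef_pos"]); y0=yawof(np.array(s["tool_rot"]))
    dy=(yaw-y0+180)%360-180; step=(np.array(p)-P)/n; q=P.copy(); y=y0; rows=[]
    for i in range(n):
        want=P+step*(i+1); d=want-q; a=np.radians(y)
        l=np.round([d[0]*np.cos(a)+d[1]*np.sin(a), d[0]*np.sin(a)-d[1]*np.cos(a), -d[2]],3)
        t=round(-dy*(i+1)/n+(y-y0),1); rows.append([g,*[float(v) for v in l],float(t)])
        q=q+np.array([l[0]*np.cos(a)+l[1]*np.sin(a), l[0]*np.sin(a)-l[1]*np.cos(a), -l[2]]); y-=t
    for i in range(0,n,8): print(rows[i:i+8])
    m=np.abs(np.array(rows)).max(0); print("from",np.round(P,3),round(y0,1),"turn",round(dy,1),"max",m[1:4],m[4],"j",np.round(s["joint_positions"],1))
def rect(c,mask,z):
    cs,_=cv2.findContours(mask.astype(np.uint8),cv2.RETR_EXTERNAL,cv2.CHAIN_APPROX_NONE)
    k=max(cs,key=cv2.contourArea)[:,0,:].astype(float)
    w=np.array([ray(c,p,z)[:2] for p in k])
    (cx,cy),(a,b),th=cv2.minAreaRect((w*1000).astype(np.float32))
    if a<b: a,b,th=b,a,th+90
    return np.round([cx/1000,cy/1000,a,b,(th+90)%180-90],3)
E
python3 - <<'E'
from h import *
c=manip.camera("wrist"); print(np.round(c["mount"],3),c["K"])
c=cam("top"); im=c["image"]; hsv=cv2.cvtColor(im,cv2.COLOR_RGB2HSV); 
def near(m,u,v,r=40):
    z=np.zeros(m.shape,bool); z[v-r:v+r,u-r:u+r]=1; return m&z
g=hsv[...,2]
print("calc",rect(c,cv2.morphologyEx(near(g<90,181,181).astype(np.uint8),cv2.MORPH_CLOSE,np.ones((7,7))),.014))
print("ink",rect(c,near(g<90,317,212,28),.016))
print("pink",rect(c,near((hsv[...,1]>60)&((hsv[...,0]>160)|(hsv[...,0]<8)),350,233,25),.011))
print("blue",rect(c,near((hsv[...,1]>60)&(hsv[...,0]>85)&(hsv[...,0]<110),293,251,20),.008))
plan((0.37,-0.33,0.30),58-90+180-180,6,-1)
E
```

```text
[[ 0.001 -0.967 -0.256  0.07 ]
 [ 1.     0.     0.001  0.001]
 [-0.001 -0.256  0.967 -0.166]
 [ 0.     0.     0.     1.   ]] [[317.19303128   0.         260.05226305]
 [  0.         317.19303128 195.11654764]
 [  0.           0.           1.        ]]
calc [ 5.6500e-01  4.6000e-02  1.3254e+02  8.0536e+01 -5.5650e+01]
ink [  0.49   -0.292  93.476  58.964 -63.065]
pink [  0.441  -0.389  49.442  48.928 -58.511]
blue [  0.392  -0.246  46.245  45.561 -71.605]
[[-1, 0.038, -0.018, -0.014, 8.8], [-1, 0.035, -0.024, -0.013, 8.9], [-1, 0.03, -0.029, -0.014, 8.8], [-1, 0.026, -0.033, -0.013, 8.8], [-1, 0.02, -0.037, -0.014, 8.8], [-1, 0.015, -0.039, -0.013, 8.9]]
from [ 0.197 -0.514  0.219] 21.0 turn -53.0 max [0.038 0.039 0.014] 8.9 j [-73.9  20.1  94.6   0.   65.3  -4.8]
```

move_arm(targets=[[[-1,0.033,-0.016,0,7.5],[-1,0.031,-0.02,0,7.5],[-1,0.027,-0.024,0,7.5],[-1,0.024,-0.027,0,7.5],[-1,0.02,-0.03,0,7.5],[-1,0.015,-0.032,0,7.5],[-1,0.01,-0.034,0,7.5],[-1,0,0,0,0]]])

```text
clock: 1.8
eef_pos: [0.3691, -0.3249, 0.2187]
tool_rot: [[0.851, -0.525, 0.0], [-0.525, -0.851, 0.0], [0.0, -0.001, -1.0]]
contact_force: [-0.7, -0.6, -1.0]
gripper_width: 1.0
grasp_force: 0.0
```

Run:
```python
from h import *
s=manip.sense(); print(s["eef_pos"],yawof(s["tool_rot"]),s["joint_positions"])
c=cam("wrist","w1.png")
cv2.imwrite("pics/w1b.png",cv2.resize(cv2.imread("pics/w1.png"),(768,576),interpolation=2))
for q in ("binder_clip","pink_pad","ink_pad","stamp"):
    for r in manip.pinpoint("wrist",q)[:3]:
        uv=np.array(r["at"])*[512,384]; print(q,np.round(uv),round(r["confidence"],2),np.round(ray(c,uv),3))
```

```text
[ 0.36913912 -0.32490451  0.21871603] -31.677266276451803 [-4.67980863e+01  1.40201769e+01  1.03009057e+02  3.75533591e-02
  6.29708640e+01  7.48621116e+01]
binder_clip [280. 177.] 0.62 [ 0.349 -0.343  0.   ]
pink_pad [276.  91.] 0.68 [ 0.439 -0.391  0.   ]
ink_pad [185.  97.] 0.86 [ 0.489 -0.297  0.   ]
stamp [ 53. 156.] 0.94 [ 0.516 -0.122  0.   ]
stamp [ 90. 106.] 0.7 [ 0.539 -0.197  0.   ]
stamp [278.  91.] 0.57 [ 0.438 -0.392  0.   ]
```

View pics/w1b.png

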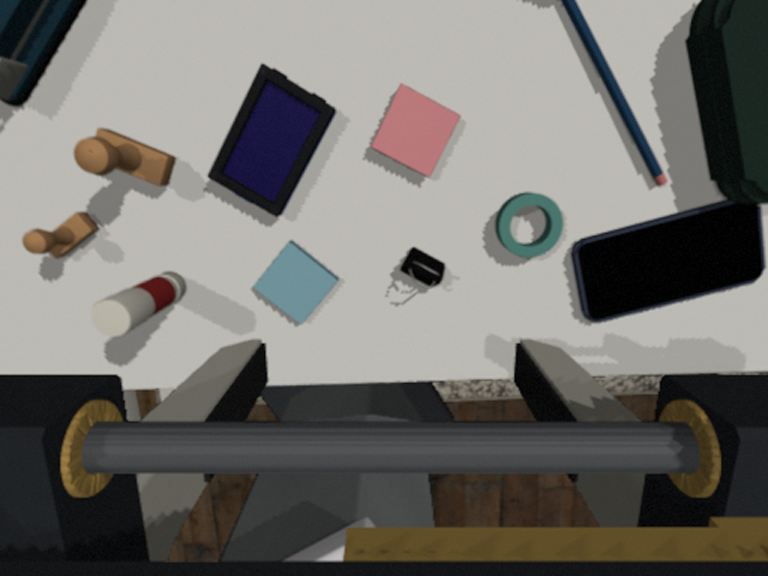

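```bash
cat > m.py <<'E'
from h import *
def near(m,u,v,r=40):
    z=np.zeros(m.shape,bool); z[max(v-r,0):v+r,max(u-r,0):u+r]=1; return m&z
def masks(c):
    hsv=cv2.cvtColor(c["image"],cv2.COLOR_RGB2HSV); H,S,V=hsv[...,0],hsv[...,1],hsv[...,2]
    return dict(dark=V<90,pink=(S>60)&((H>160)|(H<8)),felt=(S>110)&(H>110)&(H<140),blue=(S>60)&(H>85)&(H<110))
def obj(c,k,xy,z,r=45,close=0):
    u,v=np.round(proj(c,(*xy,z))).astype(int); m=near(masks(c)[k],u,v,r).astype(np.uint8)
    if close: m=cv2.morphologyEx(m,cv2.MORPH_CLOSE,np.ones((close,close)))
    return rect(c,m,z)
E
python3 - <<'E'
from m import *
c=cam("wrist")
print("ink",obj(c,"dark",(.49,-.292),.016,55,3),"felt",obj(c,"felt",(.49,-.292),.012,55))
print("pink",obj(c,"pink",(.441,-.389),.011))
print("clip",obj(c,"dark",(.348,-.343),.019,22,3))
plan((0.490,-0.292,0.10),-63,5,-1)
E
```

```text
ink [  0.491  -0.297  93.291  60.828 -62.512] felt [  0.492  -0.296  76.606  44.611 -62.648]
pink [  0.442  -0.392  49.633  49.421 -58.448]
clip [ 0.351 -0.345 33.355 22.208 29.398]
[[-1, 0.017, -0.019, 0.024, 6.3], [-1, 0.015, -0.021, 0.023, 6.3], [-1, 0.013, -0.022, 0.024, 6.3], [-1, 0.01, -0.024, 0.024, 6.3], [-1, 0.008, -0.024, 0.024, 6.3]]
from [ 0.367 -0.328  0.219] -31.5 turn -31.5 max [0.017 0.024 0.024] 6.3 j [-47.2  14.1 103.   -0.   63.   74.3]
```

move_arm(targets=[[[-1,0.017,-0.018,0.03,6.2],[-1,0.015,-0.02,0.03,6.2],[-1,0.013,-0.021,0.03,6.2],[-1,0.011,-0.023,0.03,6.2],[-1,0.009,-0.025,0.03,6.2],[-1,0,0,0.0,0],[-1,0,0,0,0]]])

```text
clock: 2.8
eef_pos: [0.4892, -0.2958, 0.0682]
tool_rot: [[0.463, -0.886, -0.001], [-0.886, -0.463, 0.001], [-0.001, 0.001, -1.0]]
contact_force: [0.5, 0.6, 0.8]
gripper_width: 0.997
grasp_force: 0.0
```

Run:
```python
from m import *
c=cam("wrist")
print("ink",obj(c,"dark",(.49,-.292),.016,110,3),"felt",obj(c,"felt",(.49,-.292),.012,110))
plan((0.491,-0.296,0.004),-62.6,4,-1)
```

```text
ink [  0.492  -0.297  92.682  59.599 -62.426] felt [  0.492  -0.296  76.893  45.396 -63.113]
[[-1, 0.0, -0.0, 0.016, 0.0], [-1, 0.0, -0.001, 0.017, 0.1], [-1, 0.0, -0.0, 0.016, 0.0], [-1, 0.001, -0.001, 0.016, 0.0]]
from [ 0.489 -0.296  0.069] -62.5 turn -0.1 max [0.001 0.001 0.017] 0.1 j [-35.8  33.3  97.9  -0.   48.7 116.6]
```

move_arm(targets=[[[-1,0.002,-0.002,0.022,0],[-1,0,0,0.022,0],[-1,0,0,0.02,0],[-1,0,0,0,0],[1,0,0,0,0],[1,0,0,0,0],[1,0,0,0,0],[1,0,0,0,0]]])

```text
clock: 3.65
eef_pos: [0.4928, -0.2966, 0.0055]
tool_rot: [[0.461, -0.887, 0.001], [-0.887, -0.461, -0.001], [0.001, -0.001, -1.0]]
contact_force: [0.0, -0.0, 0.1]
gripper_width: 0.703
grasp_force: 0.0
```

move_arm(targets=[[[1,0,0,0,0],[1,0,0,-0.02,0],[1,0,0,-0.03,0],[1,0,0,-0.04,0],[1,0,0,-0.04,0],[1,0,0,0,0]]])

```text
clock: 4.25
eef_pos: [0.4946, -0.2977, 0.1398]
tool_rot: [[0.461, -0.887, 0.007], [-0.887, -0.461, -0.005], [0.007, -0.004, -1.0]]
contact_force: [0.3, -0.5, -1.4]
gripper_width: 0.641
grasp_force: 30.0
```

Run:
```python
from m import *
c=cam("wrist","w2.png"); s=manip.sense(); print(s["eef_pos"],s["gripper_width"])
c=cam("top")
print("calc",obj(c,"dark",(.565,.046),.014,40,7))
```

```text
[ 0.49350932 -0.29693465  0.13697569] 0.6408307946272224
calc [ 5.6500e-01  4.6000e-02  1.3126e+02  7.8404e+01 -5.5431e+01]
```

View pics/w2.png

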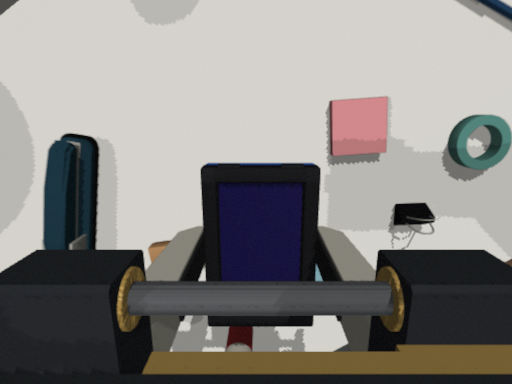

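Run:
```python
from m import *
plan((0.45,0.01,0.15),-55.6,8,1)
```

```text
[[1, -0.036, -0.013, -0.002, -0.9], [1, -0.037, -0.013, -0.002, -0.8], [1, -0.036, -0.014, -0.002, -0.9], [1, -0.035, -0.015, -0.001, -0.9], [1, -0.036, -0.015, -0.002, -0.8], [1, -0.035, -0.016, -0.002, -0.9], [1, -0.036, -0.016, -0.002, -0.9], [1, -0.034, -0.017, -0.002, -0.8]]
from [ 0.493 -0.296  0.135] -62.5 turn 6.9 max [0.037 0.017 0.002] 0.9 j [-35.7  28.2  95.3  -0.   56.4 116.9]
```

move_arm(targets=[[[1,-0.036,-0.013,-0.002,-0.9],[1,-0.037,-0.013,-0.002,-0.8],[1,-0.036,-0.014,-0.002,-0.9],[1,-0.035,-0.015,-0.001,-0.9],[1,-0.036,-0.015,-0.002,-0.8],[1,-0.035,-0.016,-0.002,-0.9],[1,-0.036,-0.016,-0.002,-0.9],[1,-0.034,-0.017,-0.002,-0.8]]])

```text
clock: 5.15
eef_pos: [0.4489, 0.0114, 0.1483]
tool_rot: [[0.565, -0.825, -0.003], [-0.825, -0.565, 0.0], [-0.002, 0.002, -1.0]]
contact_force: [0.7, -0.2, -1.7]
gripper_width: 0.643
grasp_force: 30.0
```

move_arm(targets=[[[1,0,0,0,0],[1,0,0,0,0]]])

```text
clock: 5.35
eef_pos: [0.4498, 0.0104, 0.1486]
tool_rot: [[0.566, -0.825, -0.002], [-0.825, -0.566, 0.0], [-0.001, 0.002, -1.0]]
contact_force: [0.2, 0.7, 0.3]
gripper_width: 0.641
grasp_force: 30.0
```

Run:
```python
from m import *
c=cam("wrist","w3.png"); s=manip.sense(); print(s["eef_pos"],yawof(s["tool_rot"]),s["joint_positions"])
print("calc",obj(c,"dark",(.565,.046),.014,75,9))
print("felt",obj(c,"felt",s["eef_pos"][:2],s["eef_pos"][2]+.006,150))
```

```text
[0.44999757 0.00966338 0.14874284] -55.61861067994917 [-4.69381871e+00  1.53398920e+01  1.12791179e+02 -1.18674515e-02
  5.19634398e+01  1.40932076e+02]
calc [ 5.66000e-01  4.40000e-02  1.30075e+02  8.10720e+01 -5.54890e+01]
felt [ 4.5400e-01  3.0000e-03  5.6250e+01  4.4143e+01 -5.5521e+01]
```

View pics/w3.png

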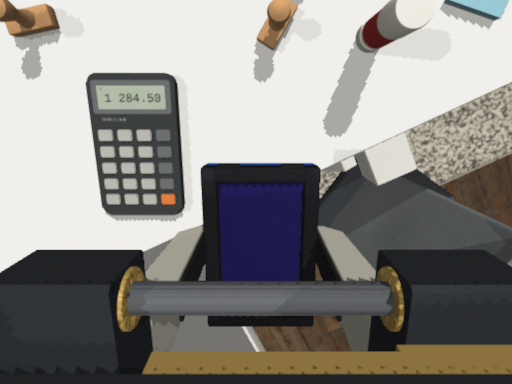

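Run:
```python
from m import *
plan((0.4847,-0.0133,0.03),-55.5,5,1)
```

```text
[[1, 0.008, -0.003, 0.024, -0.0], [1, 0.007, -0.003, 0.023, -0.0], [1, 0.008, -0.003, 0.024, -0.1], [1, 0.008, -0.004, 0.024, 0.0], [1, 0.008, -0.003, 0.024, -0.0]]
from [0.45  0.01  0.149] -55.6 turn 0.1 max [0.008 0.004 0.024] 0.1 j [ -4.7  15.3 112.8  -0.   52.  140.9]
```

move_arm(targets=[[[1,0.008,-0.003,0.024,0],[1,0.007,-0.003,0.023,0],[1,0.008,-0.003,0.024,-0.1],[1,0.008,-0.004,0.024,0],[1,0.008,-0.003,0.024,0],[1,0,0,0.01,0],[1,0,0,0.006,0],[1,0,0,0,0]]])

```text
clock: 6.2
eef_pos: [0.4851, -0.0135, 0.0144]
tool_rot: [[0.565, -0.825, -0.001], [-0.825, -0.565, 0.0], [-0.001, 0.001, -1.0]]
contact_force: [0.5, 0.1, -0.4]
gripper_width: 0.639
grasp_force: 30.0
```

Run:
```python
from m import *
s=manip.sense();print(s["eef_pos"])
c=cam("wrist")
print("felt",obj(c,"felt",s["eef_pos"][:2],s["eef_pos"][2]+.006,150))
plan((0.4847,-0.0133,0.006),-55.5,1,1)
```

```text
[ 0.48508752 -0.01351008  0.01436913]
felt [ 4.8900e-01 -2.1000e-02  5.6283e+01  4.4320e+01 -5.5566e+01]
[[1, -0.001, 0.001, 0.009, -0.1]]
from [ 0.485 -0.013  0.015] -55.6 turn 0.1 max [0.001 0.001 0.009] 0.1 j [ -7.1  32.2 111.9  -0.   35.9 138.5]
```

move_arm(targets=[[[1,0,0,0.005,0],[1,0,0,0.004,0],[1,0,0,0,0],[-0.6,0,0,0,0],[-0.6,0,0,0,0],[-0.6,0,0,0,0],[-0.6,0,0,-0.02,0],[-0.6,0,0,-0.04,0]]])

```text
clock: 7.05
eef_pos: [0.4841, -0.0131, 0.0646]
tool_rot: [[0.566, -0.825, -0.005], [-0.825, -0.566, 0.001], [-0.003, 0.003, -1.0]]
contact_force: [0.5, -0.1, 0.9]
gripper_width: 0.799
grasp_force: 0.0
```

move_arm(targets=[[[-0.6,0,0,-0.05,0],[-1,-0.02,0,-0.04,0],[-1,-0.02,0,0,0],[-1,0,0,0,0]]])

```text
clock: 7.45
eef_pos: [0.4624, 0.0208, 0.1567]
tool_rot: [[0.567, -0.824, 0.002], [-0.824, -0.567, 0.0], [0.001, -0.001, -1.0]]
contact_force: [0.7, -0.4, -0.3]
gripper_width: 0.985
grasp_force: 0.0
```

```bash
cat > rel.py <<'E'
from m import *
def rel(c,cal,a,sym=180):
    t=np.radians(cal[4]); d=np.array(a[:2])-cal[:2]; x=d@[np.cos(t),np.sin(t)]; y=d@[-np.sin(t),np.cos(t)]
    return np.round([x*1000,y*1000,(a[4]-cal[4]+sym/2)%sym-sym/2],1)
E
python3 - <<'E'
from rel import *
c=cam("wrist"); s=manip.sense();print(s["eef_pos"],s["joint_positions"])
cal=obj(c,"dark",(.566,.045),.014,75,9); f=obj(c,"felt",(.483,-.011),.012,60)
print(cal,f,rel(c,cal,f))
plan((0.442,-0.391,0.10),-58.4,10,-1)
E
```

```text
[0.46275046 0.02011413 0.1559672 ] [-3.27200112e+00  1.59065473e+01  1.10713633e+02 -1.70861136e-03
  5.33404936e+01  1.42194140e+02]
[ 5.66000e-01  4.40000e-02  1.31152e+02  8.04180e+01 -5.54340e+01] [ 4.8400e-01 -1.3000e-02  7.6194e+01  4.4317e+01 -5.5465e+01] [  0.4 -99.9  -0. ]
[[-1, 0.033, 0.025, 0.006, 0.3], [-1, 0.033, 0.025, 0.005, 0.3], [-1, 0.032, 0.025, 0.006, 0.3], [-1, 0.034, 0.024, 0.005, 0.3], [-1, 0.033, 0.024, 0.006, 0.3], [-1, 0.033, 0.025, 0.006, 0.3], [-1, 0.034, 0.023, 0.005, 0.3], [-1, 0.033, 0.024, 0.006, 0.2]]
[[-1, 0.034, 0.024, 0.005, 0.3], [-1, 0.034, 0.023, 0.006, 0.3]]
from [0.463 0.02  0.156] -55.5 turn -2.9 max [0.034 0.025 0.006] 0.3 j [ -3.3  15.9 110.7  -0.   53.3 142.2]
```

move_arm(targets=[[[-1,0.033,0.025,0,0.3],[-1,0.033,0.025,0,0.3],[-1,0.032,0.025,0,0.3],[-1,0.034,0.024,0,0.3],[-1,0.033,0.024,0,0.3],[-1,0.033,0.025,0,0.3],[-1,0.034,0.023,0,0.3],[-1,0.033,0.024,0,0.2]]])

```text
clock: 8.3
eef_pos: [0.4455, -0.3114, 0.1546]
tool_rot: [[0.532, -0.847, -0.001], [-0.847, -0.532, 0.001], [-0.001, 0.0, -1.0]]
contact_force: [0.5, 0.8, -0.4]
gripper_width: 1.004
grasp_force: 0.0
```

move_arm(targets=[[[-1,0.024,0.024,0.03,0.3],[-1,0.015,0.023,0.03,0.3],[-1,0,0,0,0],[-1,0,0,0,0]]])

```text
clock: 8.7
eef_pos: [0.4263, -0.3671, 0.0946]
tool_rot: [[0.522, -0.853, -0.002], [-0.853, -0.522, 0.002], [-0.002, 0.0, -1.0]]
contact_force: [-0.1, -0.2, -0.0]
gripper_width: 1.001
grasp_force: 0.0
```

Run:
```python
from rel import *
c=cam("wrist"); s=manip.sense();print(s["eef_pos"])
print(obj(c,"pink",(.442,-.392),.011,80),obj(c,"dark",(.35,-.344),.019,30,3))
p=obj(c,"pink",(.442,-.392),.011,80)
plan((*p[:2],0.004),(p[4]+45+58.5)%90-45-58.5,4,-1)
```

```text
[ 0.42710321 -0.3667959   0.09564426]
[  0.442  -0.392  49.707  49.607 -58.486] [ 0.347 -0.34  51.548 46.038 31.504]
[[-1, 0.007, 0.0, 0.023, 0.0], [-1, 0.008, 0.0, 0.023, 0.0], [-1, 0.007, 0.0, 0.023, 0.0], [-1, 0.007, 0.0, 0.023, 0.0]]
from [ 0.427 -0.367  0.096] -58.5 turn -0.0 max [0.008 0.    0.023] 0.0 j [-45.4  30.3  98.6   0.   51.2 103.1]
```

move_arm(targets=[[[-1,0.008,0,0.023,0],[-1,0.007,0,0.023,0],[-1,0.007,0,0.023,0],[-1,0.007,0,0.022,0],[-1,0,0,0,0],[1,0,0,0,0],[1,0,0,0,0],[1,0,0,0,0]]])

```text
clock: 9.55
eef_pos: [0.4427, -0.3917, 0.0061]
tool_rot: [[0.524, -0.852, 0.001], [-0.852, -0.524, -0.001], [0.002, -0.0, -1.0]]
contact_force: [0.1, 0.4, -0.4]
gripper_width: 0.791
grasp_force: 0.0
```

move_arm(targets=[[[1,0,0,0,0],[1,0,0,0,0],[1,0,0,0,0],[1,0,0,-0.02,0],[1,0,0,-0.04,0],[1,0,0,-0.045,0],[1,0,0,-0.045,0],[1,0,0,0,0]]])

```text
clock: 10.35
eef_pos: [0.4441, -0.3936, 0.1607]
tool_rot: [[0.523, -0.852, 0.007], [-0.852, -0.523, -0.007], [0.009, -0.002, -1.0]]
contact_force: [0.5, -0.6, -1.2]
gripper_width: 0.532
grasp_force: 30.0
```

Run:
```python
from rel import *
s=manip.sense();print(s["eef_pos"])
plan((0.56,-0.09,0.17),34.5,16,1)
```

```text
[ 0.4440893  -0.39357016  0.16067267]
[[1, -0.012, -0.016, -0.001, -5.8], [1, -0.011, -0.017, -0.0, -5.8], [1, -0.009, -0.019, -0.001, -5.8], [1, -0.007, -0.019, -0.0, -5.8], [1, -0.005, -0.019, -0.001, -5.8], [1, -0.003, -0.02, -0.0, -5.9], [1, -0.001, -0.021, -0.001, -5.8], [1, 0.001, -0.02, -0.001, -5.8]]
[[1, 0.003, -0.02, -0.0, -5.8], [1, 0.006, -0.02, -0.001, -5.8], [1, 0.007, -0.019, -0.0, -5.8], [1, 0.009, -0.018, -0.001, -5.8], [1, 0.01, -0.017, -0.001, -5.8], [1, 0.013, -0.016, -0.0, -5.8], [1, 0.014, -0.015, -0.001, -5.8], [1, 0.015, -0.013, -0.0, -5.8]]
from [ 0.444 -0.394  0.161] -58.4 turn 92.9 max [0.015 0.021 0.001] 5.9 j [-46.   27.9  91.6   0.   59.9 102.4]
```

move_arm(targets=[[[1,-0.012,-0.016,-0.001,-5.8],[1,-0.011,-0.017,0,-5.8],[1,-0.009,-0.019,-0.001,-5.8],[1,-0.007,-0.019,0,-5.8],[1,-0.005,-0.019,-0.001,-5.8],[1,-0.003,-0.02,0,-5.9],[1,-0.001,-0.021,-0.001,-5.8],[1,0.001,-0.02,-0.001,-5.8]]])

```text
clock: 11.15
eef_pos: [0.4998, -0.2388, 0.159]
tool_rot: [[0.979, -0.203, -0.001], [-0.203, -0.979, 0.0], [-0.001, -0.0, -1.0]]
contact_force: [-0.3, 0.5, -1.5]
gripper_width: 0.534
grasp_force: 30.0
```

move_arm(targets=[[[1,0.003,-0.02,0,-5.8],[1,0.006,-0.02,-0.001,-5.8],[1,0.007,-0.019,0,-5.8],[1,0.009,-0.018,-0.001,-5.8],[1,0.01,-0.017,-0.001,-5.8],[1,0.013,-0.016,0,-5.8],[1,0.014,-0.015,-0.001,-5.8],[1,0.015,-0.013,0,-5.8]]])

```text
clock: 11.95
eef_pos: [0.5576, -0.0873, 0.163]
tool_rot: [[0.822, 0.569, -0.001], [0.569, -0.822, 0.0], [-0.0, -0.001, -1.0]]
contact_force: [-0.1, -0.4, -1.4]
gripper_width: 0.533
grasp_force: 30.0
```

Run:
```python
from rel import *
c=cam("wrist","w4.png"); s=manip.sense();print(s["eef_pos"],yawof(s["tool_rot"]),s["joint_positions"])
print(obj(c,"pink",s["eef_pos"][:2],s["eef_pos"][2]+.005,150))
cc=np.array([.566,.0445]);t=np.radians(-55.5); print("target",cc+.095*np.array([-np.sin(t),np.cos(t)]), "stand-off",cc+.05*np.array([-np.sin(t),np.cos(t)]))
plan((0.607,0.073,0.17),34.5,6,1)
```

```text
[ 0.55826838 -0.08517747  0.16303834] 35.11397385371181 [-1.34203590e+01  2.52188321e+01  9.55532311e+01  5.25775729e-02
  5.92636212e+01  4.14387762e+01]
[  0.559  -0.087  50.786  48.677 -55.265]
target [0.64429199 0.09830859] stand-off [0.60720631 0.07282031]
[[1, 0.022, -0.017, -0.001, 0.1], [1, 0.022, -0.017, -0.001, 0.1], [1, 0.021, -0.017, -0.001, 0.1], [1, 0.022, -0.017, -0.002, 0.1], [1, 0.022, -0.017, -0.001, 0.1], [1, 0.021, -0.017, -0.001, 0.1]]
from [ 0.558 -0.085  0.163] 35.1 turn -0.6 max [0.022 0.017 0.002] 0.1 j [-13.4  25.2  95.6   0.1  59.3  41.4]
```

View pics/w4.png

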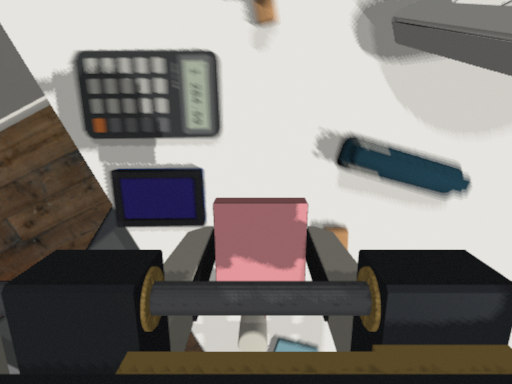

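Run:
```python
from rel import *
s=manip.sense();print(s["eef_pos"]); c=cam("wrist")
print(obj(c,"pink",s["eef_pos"][:2],s["eef_pos"][2]+.005,150), "calc",obj(c,"dark",(.566,.045),.014,80,9))
plan((0.644,0.098,0.10),34.5,7,1)
```

```text
[ 0.55826838 -0.08517747  0.16303834]
[  0.56   -0.085  50.807  48.663 -54.84 ] calc [ 5.68000e-01  4.40000e-02  1.33214e+02  7.89860e+01 -5.56050e+01]
[[1, 0.025, -0.015, 0.009, 0.0], [1, 0.025, -0.014, 0.009, 0.1], [1, 0.025, -0.015, 0.009, -0.0], [1, 0.025, -0.015, 0.009, 0.0], [1, 0.026, -0.014, 0.009, 0.0], [1, 0.025, -0.015, 0.009, 0.1], [1, 0.025, -0.015, 0.009, -0.0]]
from [ 0.558 -0.087  0.163] 34.7 turn -0.2 max [0.026 0.015 0.009] 0.1 j [-13.6  25.2  95.6   0.   59.3  41.7]
```

move_arm(targets=[[[1,0.025,-0.015,0.008,0],[1,0.025,-0.014,0.008,0.1],[1,0.025,-0.015,0.008,0],[1,0.025,-0.015,0.008,0],[1,0.026,-0.014,0.008,0],[1,0.025,-0.015,0.008,0.1],[1,0.025,-0.015,0.009,0],[1,0,0,0,0]]])

```text
clock: 12.85
eef_pos: [0.6446, 0.0979, 0.1047]
tool_rot: [[0.827, 0.563, -0.002], [0.563, -0.827, 0.0], [-0.002, -0.001, -1.0]]
contact_force: [-0.5, 0.0, -1.0]
gripper_width: 0.531
grasp_force: 30.0
```

Run:
```python
from rel import *
s=manip.sense(); c=cam("wrist","w5.png"); print(s["eef_pos"],yawof(s["tool_rot"]))
print(obj(c,"pink",s["eef_pos"][:2],s["eef_pos"][2]+.005,150))
plan((0.645,0.098,0.02),34.5,5,1)
```

```text
[0.64464254 0.09793786 0.10469041] 34.24464021128524
[  0.647   0.098  51.064  48.699 -55.701]
[[1, 0.0, -0.0, 0.017, -0.1], [1, 0.001, -0.0, 0.017, -0.0], [1, -0.0, -0.001, 0.017, -0.1], [1, 0.0, 0.0, 0.017, -0.0], [1, 0.0, 0.0, 0.017, -0.1]]
from [0.644 0.096 0.105] 34.2 turn 0.3 max [0.001 0.001 0.017] 0.1 j [ 4.4 37.6 83.7 -0.  58.8 60.2]
```

View pics/w5.png

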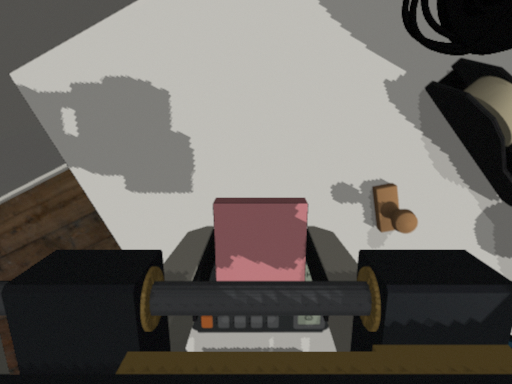

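move_arm(targets=[[[1,0,0,0.02,-0.2],[1,-0.001,-0.001,0.02,0],[1,0,0,0.02,0],[1,0,0,0.02,0],[1,0,0,0.014,0],[1,0,0,0.004,0],[1,0,0,0,0],[1,0,0,0,0]]])

```text
clock: 13.7
eef_pos: [0.6439, 0.0962, 0.0096]
tool_rot: [[0.825, 0.565, 0.001], [0.565, -0.825, 0.0], [0.001, 0.001, -1.0]]
contact_force: [0.0, -0.1, 0.2]
gripper_width: 0.534
grasp_force: 30.0
```

Run:
```python
from rel import *
s=manip.sense(); print(s["eef_pos"],yawof(s["tool_rot"]),s["contact_force"])
```

```text
[0.64386087 0.09619697 0.0095746 ] 34.43414536877384 [ 0.01853012 -0.10276403  0.21921579]
```

move_arm(targets=[[[1,0.001,-0.001,0.004,0],[1,0,0,0,0],[-0.6,0,0,0,0],[-0.6,0,0,0,0],[-0.6,0,0,-0.01,0],[-0.6,0,0,-0.04,0],[-0.6,0,0,-0.05,0],[-0.6,-0.02,0,-0.05,0]]])

```text
clock: 14.5
eef_pos: [0.629, 0.0879, 0.1538]
tool_rot: [[0.824, 0.566, 0.002], [0.566, -0.824, 0.0], [0.002, 0.001, -1.0]]
contact_force: [0.8, 0.1, 1.0]
gripper_width: 0.801
grasp_force: 0.0
```

move_arm(targets=[[[-1,-0.04,0,-0.03,0],[-1,-0.04,0,0,0],[-1,-0.04,0,0,0],[-1,-0.03,0,0,0],[-1,0,0,0,0],[-1,0,0,0,0]]])

```text
clock: 15.1
eef_pos: [0.5051, 0.0023, 0.1821]
tool_rot: [[0.825, 0.565, 0.002], [0.565, -0.825, -0.0], [0.001, 0.001, -1.0]]
contact_force: [0.5, 0.4, -0.2]
gripper_width: 1.0
grasp_force: 0.0
```

Run:
```python
from rel import *
c=cam("wrist","w6.png"); s=manip.sense();print(s["eef_pos"],yawof(s["tool_rot"]))
cal=obj(c,"dark",(.566,.045),.014,65,9); f=obj(c,"felt",(.483,-.011),.012,60); p=obj(c,"pink",(.645,.098),.011,60)
print(cal,f,p,rel(c,cal,f),rel(c,cal,p,90))
c=cam("top");cal=obj(c,"dark",(.566,.045),.014,33,7); p=obj(c,"pink",(.645,.098),.011,25)
print(cal,p,rel(c,cal,p,90)) 
for r in manip.pinpoint("top","glue_stick")[:3]:
    uv=np.array(r["at"])*[512,384]; print(np.round(uv),round(r["confidence"],2),np.round(ray(c,uv),3))
```

```text
[0.50544336 0.00261716 0.18178728] 34.445694953988976
[ 5.68000e-01  4.60000e-02  1.31765e+02  7.79720e+01 -5.55340e+01] [ 4.8400e-01 -1.3000e-02  7.6337e+01  4.3501e+01 -5.5571e+01] [  0.634   0.091  49.465  31.118 -55.517] [   1.1 -102.6   -0. ] [ 0.2 79.9  0. ]
[5.6900e-01 4.7000e-02 1.6876e+02 1.6650e+02 2.1230e+00] [  0.662   0.097  38.708  21.008 -88.607] [94.8 46.5 -0.7]
[259. 234.] 0.55 [ 0.433 -0.157  0.   ]
```

View pics/w6.png

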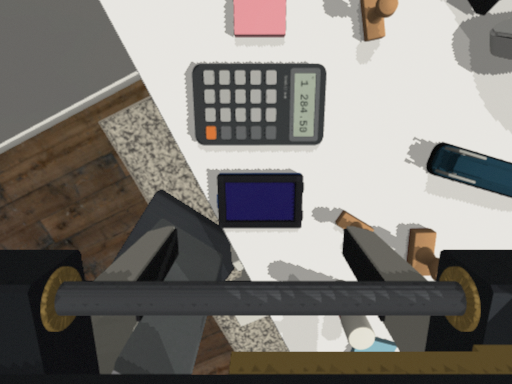

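move_arm(targets=[[[-1,-0.03,0,-0.03,0],[-1,-0.03,0,-0.03,0],[-1,0,0,0,0],[-1,0,0,0,0]]])

```text
clock: 15.65
eef_pos: [0.4558, -0.0314, 0.2413]
tool_rot: [[0.825, 0.566, 0.001], [0.566, -0.825, -0.0], [0.001, 0.001, -1.0]]
contact_force: [-0.0, 0.5, -1.2]
gripper_width: 1.002
grasp_force: 0.0
```

```bash
sed -i 's/(th+90)%180-90\],3)/(th+90)%180-90],4)/' h.py
python3 - <<'E'
from rel import *
c=cam("wrist","w7.png"); s=manip.sense();print(s["eef_pos"],yawof(s["tool_rot"]))
for t in (0,):
    cal=obj(c,"dark",(.566,.045),.014,52,9); f=obj(c,"felt",(.483,-.011),.012,60); p=obj(c,"pink",(.645,.098),.011,60)
    i=obj(c,"dark",(.483,-.012),.016,38,5)
    print(cal,f,p,i,rel(c,cal,f),rel(c,cal,i),rel(c,cal,p,90),rel(c,f,p,90))
E
```

```text
[ 0.45564461 -0.03110105  0.24058756] 34.47198875024013Traceback (most recent call last):
  File "<stdin>", line 4, in <module>
  File "m.py", line 10, in obj
    return rect(c,m,z)
  File "h.py", line 29, in rect
    k=max(cs,key=cv2.contourArea)[:,0,:].astype(float)
      ~~~^^^^^^^^^^^^^^^^^^^^^^^^
ValueError: max() iterable argument is empty
```

move_arm(targets=[[[-1,0.04,0,0,0],[-1,0.04,0,0,0],[-1,0.03,0,0,0],[-1,0,0,0,0],[-1,0,0,0,0]]])

```text
clock: 16.2
eef_pos: [0.5456, 0.0315, 0.2393]
tool_rot: [[0.824, 0.567, -0.003], [0.567, -0.824, 0.0], [-0.002, -0.002, -1.0]]
contact_force: [0.1, -0.2, -0.0]
gripper_width: 0.998
grasp_force: 0.0
```

Run:
```python
from rel import *
c=cam("wrist","w7.png"); s=manip.sense();print(s["eef_pos"],yawof(s["tool_rot"]))
cal=obj(c,"dark",(.566,.045),.014,58,9); p=obj(c,"pink",(.645,.098),.011,60)
print(cal,p,rel(c,cal,p,90)); f=obj(c,"felt",(.483,-.011),.012,60); print(f,rel(c,cal,f),rel(c,f,p,90))
g=cv2.imread("pics/w7.png")[0:300,100:400]; cv2.imwrite("pics/w7c.png",cv2.resize(g,None,fx=2,fy=2,interpolation=2))
```

```text
[0.54528766 0.0309524  0.23981587] 34.49969337234385
[ 5.683000e-01  4.590000e-02  1.321012e+02  7.687290e+01 -5.541320e+01] [  0.6431   0.0965  49.4326  48.938  -55.4224] [ 0.8 90.3 -0. ]
[ 4.84100e-01 -1.33000e-02  7.68251e+01  4.33632e+01 -5.53988e+01] [   0.9 -102.9    0. ] [-1.000e-01  1.932e+02 -0.000e+00]
```

View pics/w7c.png

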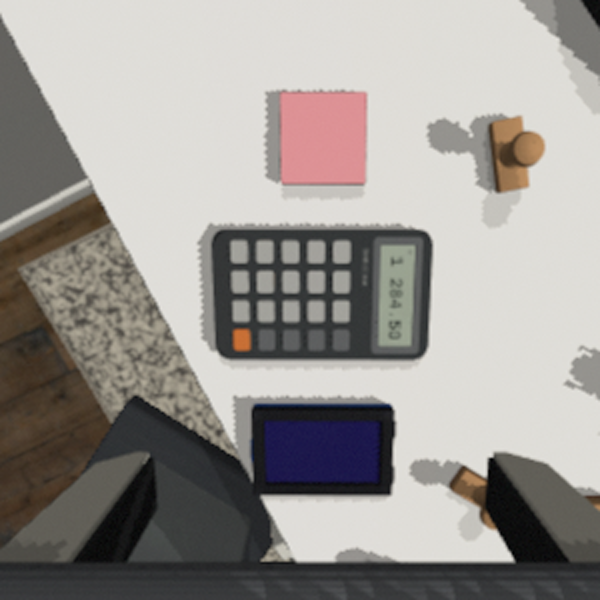

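Run:
```python
from rel import *
plan((0.41,-0.11,0.17),-55.5,12,-0.3)
```

```text
[[-0.3, -0.016, 0.003, 0.006, 7.5], [-0.3, -0.015, 0.006, 0.006, 7.5], [-0.3, -0.015, 0.007, 0.005, 7.5], [-0.3, -0.013, 0.009, 0.006, 7.5], [-0.3, -0.012, 0.011, 0.006, 7.5], [-0.3, -0.011, 0.012, 0.006, 7.5], [-0.3, -0.009, 0.014, 0.006, 7.5], [-0.3, -0.007, 0.015, 0.006, 7.5]]
[[-0.3, -0.005, 0.015, 0.005, 7.5], [-0.3, -0.003, 0.016, 0.006, 7.5], [-0.3, -0.001, 0.016, 0.006, 7.5], [-0.3, 0.001, 0.017, 0.006, 7.5]]
from [0.545 0.031 0.24 ] 34.5 turn -90.0 max [0.016 0.017 0.006] 7.5 j [-1.6 18.5 93.7 -0.  67.9 53.9]
```

move_arm(targets=[[[-0.3,-0.016,0.003,0.006,7.5],[-0.3,-0.015,0.006,0.006,7.5],[-0.3,-0.015,0.007,0.005,7.5],[-0.3,-0.013,0.009,0.006,7.5],[-0.3,-0.012,0.011,0.006,7.5],[-0.3,-0.011,0.012,0.006,7.5],[-0.3,-0.009,0.014,0.006,7.5],[-0.3,-0.007,0.015,0.006,7.5]]])

```text
clock: 17.05
eef_pos: [0.4543, -0.0643, 0.1937]
tool_rot: [[0.9, -0.437, -0.0], [-0.437, -0.9, 0.0], [-0.0, 0.0, -1.0]]
contact_force: [0.8, -0.2, -0.8]
gripper_width: 0.647
grasp_force: 0.0
```

move_arm(targets=[[[-0.3,-0.005,0.015,0.005,7.5],[-0.3,-0.003,0.016,0.006,7.5],[-0.3,-0.001,0.016,0.006,7.5],[-0.3,0.001,0.017,0.006,7.5],[-0.3,0,0,0,0],[-0.3,0,0,0,0]]])

```text
clock: 17.65
eef_pos: [0.41, -0.1104, 0.1712]
tool_rot: [[0.568, -0.823, 0.0], [-0.823, -0.568, 0.0], [0.0, -0.0, -1.0]]
contact_force: [0.2, 0.8, 0.5]
gripper_width: 0.651
grasp_force: 0.0
```

Run:
```python
from rel import *
c=cam("wrist","w8.png"); s=manip.sense();print(s["eef_pos"],yawof(s["tool_rot"]))
for q in ("glue_stick","stamp"):
  for r in manip.pinpoint("wrist",q)[:3]:
    uv=np.array(r["at"])*[512,384]; print(q,np.round(uv),round(r["confidence"],2),np.round(ray(c,uv),3))
c=cam("top","t2.png")
cal=obj(c,"dark",(.566,.045),.014,32,5); p=obj(c,"pink",(.645,.098),.011,25);f=obj(c,"felt",(.483,-.012),.012,25)
print(cal,p,f,rel(c,cal,p,90),rel(c,cal,f))
```

```text
[ 0.41040802 -0.11023556  0.17136011] -55.38967370975858
glue_stick [259. 125.] 0.63 [ 0.443 -0.158  0.   ]
stamp [203.  27.] 0.91 [ 0.54  -0.203  0.   ]
stamp [180. 111.] 0.75 [ 0.518 -0.123  0.   ]Traceback (most recent call last):
  File "<stdin>", line 7, in <module>
  File "m.py", line 10, in obj
    return rect(c,m,z)
  File "h.py", line 29, in rect
    k=max(cs,key=cv2.contourArea)[:,0,:].astype(float)
      ~~~^^^^^^^^^^^^^^^^^^^^^^^^
ValueError: max() iterable argument is empty
```

View pics/w8.png

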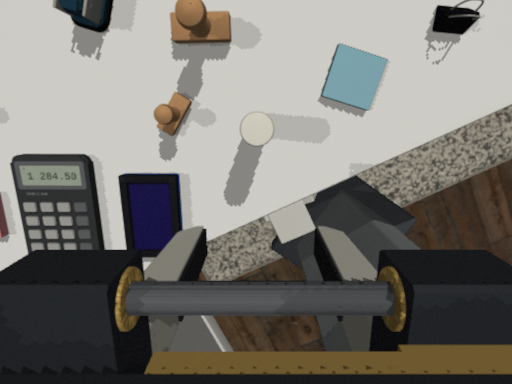

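Run:
```python
from rel import *
c=cam("wrist")
g=ray(c,(257,128),.09); print(g)
plan((g[0],g[1],0.12),-55.5,3,-0.3)
```

```text
[ 0.44571094 -0.15773048  0.09      ]
[[-0.3, 0.02, -0.001, 0.017, 0.0], [-0.3, 0.019, -0.0, 0.017, 0.0], [-0.3, 0.02, -0.001, 0.017, 0.1]]
from [ 0.411 -0.11   0.171] -55.4 turn -0.1 max [0.02  0.001 0.017] 0.1 j [-21.3  10.7 115.    0.   54.3 124.2]
```

move_arm(targets=[[[-0.3,0.02,-0.001,0.017,0.1],[-0.3,0.019,0,0.017,0],[-0.3,0.019,-0.001,0.017,0],[-0.3,0,0,0,0],[-0.3,0,0,0.025,0],[-0.3,0,0,0.03,0],[-0.3,0,0,0.025,0],[-0.3,0,0,0,0]]])

```text
clock: 18.7
eef_pos: [0.4431, -0.1558, 0.0385]
tool_rot: [[0.565, -0.825, -0.004], [-0.825, -0.565, 0.002], [-0.004, 0.002, -1.0]]
contact_force: [-0.2, 0.8, 0.2]
gripper_width: 0.649
grasp_force: 0.0
```

move_arm(targets=[[[1,0,0,0,0],[1,0,0,0,0],[1,0,0,0,0],[1,0,0,0,0],[1,0,0,0,0],[1,0,0,0,0]]])

```text
clock: 19.3
eef_pos: [0.4449, -0.1572, 0.0405]
tool_rot: [[0.564, -0.826, 0.001], [-0.826, -0.564, -0.0], [0.001, -0.0, -1.0]]
contact_force: [-0.9, 0.0, 6.8]
gripper_width: 0.274
grasp_force: 30.0
```

move_arm(targets=[[[1,0,0,-0.015,0],[1,0,0,-0.03,0],[1,0,0,-0.035,0],[1,0,0,-0.03,0],[1,0,0,0,0],[1,0,0,0,0]]])

```text
clock: 19.9
eef_pos: [0.4446, -0.157, 0.15]
tool_rot: [[0.564, -0.826, 0.001], [-0.826, -0.564, -0.0], [0.001, -0.0, -1.0]]
contact_force: [0.4, -0.3, 0.1]
gripper_width: 0.279
grasp_force: 30.0
```

Run:
```python
from rel import *
plan((0.629,-0.046,0.15),-55.5,7,1)
```

```text
[[1, 0.002, -0.031, 0.0, -0.0], [1, 0.002, -0.03, 0.0, -0.0], [1, 0.001, -0.031, 0.0, -0.1], [1, 0.002, -0.031, 0.0, 0.0], [1, 0.002, -0.03, 0.0, -0.0], [1, 0.002, -0.031, 0.0, -0.0], [1, 0.002, -0.031, 0.0, -0.0]]
from [ 0.445 -0.157  0.15 ] -55.6 turn 0.1 max [0.002 0.031 0.   ] 0.1 j [-25.1  17.2 109.9   0.   52.9 120.5]
```

move_arm(targets=[[[1,0.002,-0.031,0,0],[1,0.002,-0.03,0,0],[1,0.001,-0.031,0,-0.1],[1,0.002,-0.031,0,0],[1,0.002,-0.03,0,0],[1,0.002,-0.031,0,0],[1,0.002,-0.031,0,0],[1,0,0,0,0]]])

```text
clock: 20.7
eef_pos: [0.6307, -0.0444, 0.1477]
tool_rot: [[0.567, -0.823, -0.002], [-0.823, -0.567, 0.001], [-0.002, 0.001, -1.0]]
contact_force: [-0.8, 0.3, -0.6]
gripper_width: 0.282
grasp_force: 30.0
```

move_arm(targets=[[[1,0,0,0.03,0],[1,0,0,0.03,0],[1,0,0,0.03,0],[1,0,0,0.012,0],[1,0,0,0,0],[1,0,0,0,0]]])

```text
clock: 21.3
eef_pos: [0.6296, -0.0465, 0.0487]
tool_rot: [[0.566, -0.825, 0.0], [-0.825, -0.566, -0.0], [0.0, -0.0, -1.0]]
contact_force: [0.9, -0.4, -0.1]
gripper_width: 0.28
grasp_force: 30.0
```

Run:
```python
from rel import *
s=manip.sense();print(s["eef_pos"],yawof(s["tool_rot"]),s["contact_force"])
plan((0.629,-0.046,0.0415),-55.5,1,1)
```

```text
[ 0.62957887 -0.04648916  0.04870866] -55.54920903465627 [ 0.90208217 -0.38348991 -0.08702536]
[[1, -0.001, 0.0, 0.007, -0.0]]
from [ 0.63  -0.046  0.049] -55.5 turn 0.0 max [0.001 0.    0.007] 0.0 j [ -8.4  40.   88.7  -0.   51.2 137.1]
```

move_arm(targets=[[[1,0,0,0.004,0],[1,0,0,0.003,0],[1,0,0,0.001,0],[1,0,0,0,0],[0.1,0,0,0,0],[0.1,0,0,0,0],[0.1,0,0,0,0],[0.1,0,0,-0.02,0]]])

```text
clock: 22.1
eef_pos: [0.6278, -0.0461, 0.058]
tool_rot: [[0.566, -0.825, -0.004], [-0.825, -0.566, 0.001], [-0.003, 0.003, -1.0]]
contact_force: [-0.1, -0.1, 0.3]
gripper_width: 0.448
grasp_force: 0.0
```

move_arm(targets=[[[0.1,0,0,-0.04,0],[0.1,0,0,-0.04,0],[0.1,0,0,-0.03,0],[0,0,0,0,0],[0,0,0,0,0]]])

```text
clock: 22.6
eef_pos: [0.6293, -0.0463, 0.1701]
tool_rot: [[0.566, -0.825, 0.001], [-0.825, -0.566, -0.0], [0.0, -0.0, -1.0]]
contact_force: [0.1, 0.0, -0.2]
gripper_width: 0.501
grasp_force: 0.0
```

Run:
```python
from rel import *
s=manip.sense();print(s["eef_pos"],yawof(s["tool_rot"]),s["contact_force"])
c=cam("wrist","w9.png"); print(proj(c,(.629,-.046,.09)))
for q in ("glue_stick",):
  for r in manip.pinpoint("wrist",q)[:3]:
    uv=np.array(r["at"])*[512,384]; print(q,np.round(uv),round(r["confidence"],2),np.round(ray(c,uv),3))
plan((0.505,-0.155,0.17),-32,6,-0.3)
```

```text
[ 0.6293348  -0.04625264  0.17012442] -55.53842883058873 [ 0.12001036  0.00493181 -0.15790189]
[259.5358858 203.3925397]
glue_stick [260. 177.] 0.96 [ 0.63  -0.049  0.   ]
[[-0.3, 0.003, 0.027, -0.0, -3.9], [-0.3, 0.002, 0.028, -0.0, -3.9], [-0.3, -0.001, 0.027, -0.001, -4.0], [-0.3, -0.002, 0.028, 0.0, -3.9], [-0.3, -0.004, 0.027, -0.0, -3.9], [-0.3, -0.006, 0.026, -0.0, -3.9]]
from [ 0.629 -0.046  0.169] -55.5 turn 23.5 max [0.006 0.028 0.001] 4.0 j [ -8.4  31.4  84.6   0.   64.1 137.1]
```

move_arm(targets=[[[-0.3,0.003,0.027,0,-3.9],[-0.3,0.002,0.028,0,-3.9],[-0.3,-0.001,0.027,0,-4],[-0.3,-0.002,0.028,0,-3.9],[-0.3,-0.004,0.027,0,-3.9],[-0.3,-0.006,0.026,0,-3.9],[-0.3,0,0.018,0,0],[-0.3,0,0,0,0]]])

```text
clock: 23.5
eef_pos: [0.4952, -0.1712, 0.169]
tool_rot: [[0.847, -0.532, -0.002], [-0.532, -0.847, 0.001], [-0.002, 0.001, -1.0]]
contact_force: [0.3, 0.6, 0.5]
gripper_width: 0.648
grasp_force: 0.0
```

Run:
```python
from rel import *
manip.camera("wrist")
s=manip.sense();print(s["eef_pos"],yawof(s["tool_rot"]))
c=cam("wrist","w10.png"); 
for r in manip.pinpoint("wrist","stamp")[:3]:
    uv=np.array(r["at"])*[512,384]; print(np.round(uv),round(r["confidence"],2),np.round(ray(c,uv),4), proj(c,(*ray(c,uv)[:2],.05)))
u,v=np.round(proj(c,(.54,-.203,.03))).astype(int); print(u,v)
g=cv2.imread("pics/w10.png")[max(v-80,0):v+80,max(u-100,0):u+100]; cv2.imwrite("pics/w10c.png",cv2.resize(g,None,fx=3.5,fy=3.5,interpolation=2))
```

```text
[ 0.49596165 -0.17048516  0.16916776] -32.14713009090387
[209. 184.] 0.82 [ 0.5211 -0.1216  0.    ] [200.18281068 195.49657882]
[260. 132.] 0.63 [ 0.5381 -0.198   0.    ] [260.0102499  135.51450712]
[12. 99.] 0.61 [ 0.699  -0.0031  0.    ] [-31.76249567  96.87987739]
263 129
```

View pics/w10c.png

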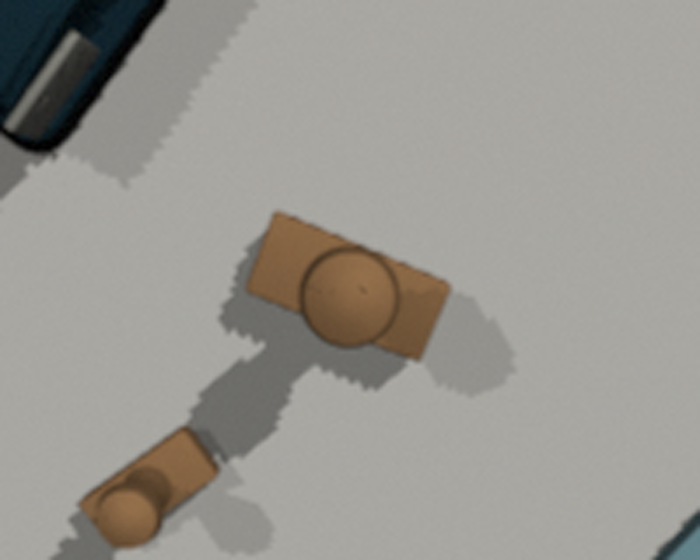

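Run:
```python
from rel import *
manip.camera("wrist"); c=cam("wrist")
P=[np.array(p)/3.5+[163,49] for p in [(278,212),(450,288),(422,360),(247,292)]]
W=np.array([ray(c,p,.017)[:2] for p in P]); print(W, W.mean(0)); 
for i,j in((0,1),(3,2),(0,3),(1,2)):
    d=W[j]-W[i]; print(np.hypot(*d)*1000,np.degrees(np.arctan2(d[1],d[0])))
k=ray(c,np.array((350,297))/3.5+[163,49],.052); print(k)
k=(W.mean(0)+k[:2])/2
plan((*k,0.11),-32,4,-0.3)
```

```text
[[ 0.56710115 -0.19437493]
 [ 0.52405602 -0.22427736]
 [ 0.51085337 -0.20718549]
 [ 0.55342118 -0.17516243]] [ 0.53885793 -0.20025005]
52.41219688403384 -145.21320919080873
53.2681465660336 -143.04645792070608
23.585200319280176 125.45218105107358
21.597263805433993 127.68437323473256
[ 0.53905332 -0.20004393  0.052     ]
[[-0.3, 0.013, 0.001, 0.015, -0.0], [-0.3, 0.013, 0.001, 0.015, -0.0], [-0.3, 0.013, 0.001, 0.015, -0.0], [-0.3, 0.013, 0.001, 0.015, -0.0]]
from [ 0.497 -0.17   0.17 ] -32.0 turn 0.0 max [0.013 0.001 0.015] 0.0 j [-23.9  20.9 101.2   0.   58.   98.1]
```

move_arm(targets=[[[-0.3,0.013,0.001,0.015,0],[-0.3,0.013,0.001,0.015,0],[-0.3,0.013,0,0.015,0],[-0.3,0.013,0,0.015,0],[-0.3,0,0,0.025,0],[-0.3,0,0,0.025,0],[-0.3,0,0,0.026,0],[-0.3,0,0,0,0]]])

```text
clock: 24.55
eef_pos: [0.5381, -0.198, 0.031]
tool_rot: [[0.848, -0.53, -0.005], [-0.53, -0.848, 0.002], [-0.006, 0.001, -1.0]]
contact_force: [-0.9, 0.6, 0.6]
gripper_width: 0.65
grasp_force: 0.0
```

Run:
```python
from rel import *
manip.camera("wrist");s=manip.sense();print(s["eef_pos"],yawof(s["tool_rot"]))
plan((0.539,-0.2,0.032),-32,1,-0.3)
```

```text
[ 0.5391003  -0.19859599  0.03297512] -32.00399470512359
[[-0.3, 0.001, 0.001, 0.001, -0.0]]
from [ 0.539 -0.199  0.033] -32.0 turn 0.0 max [0.001 0.001 0.001] 0.0 j [-24.9  36.9  98.1   0.   45.2  97.1]
```

move_arm(targets=[[[-0.3,0.001,0.001,0,0],[1,0,0,0,0],[1,0,0,0,0],[1,0,0,0,0],[1,0,0,0,0],[1,0,0,0,0],[1,0,0,0,0],[1,0,0,0,0]]])

```text
clock: 25.4
eef_pos: [0.54, -0.2009, 0.0342]
tool_rot: [[0.848, -0.531, 0.0], [-0.531, -0.848, -0.0], [0.0, -0.0, -1.0]]
contact_force: [-0.4, -0.3, 2.1]
gripper_width: 0.238
grasp_force: 30.0
```

move_arm(targets=[[[1,0,0,-0.015,0],[1,0,0,-0.03,0],[1,0,0,-0.035,0],[1,0,0,-0.03,0],[1,0,0,0,0],[1,0,0,0,0]]])

```text
clock: 26.0
eef_pos: [0.54, -0.2008, 0.1448]
tool_rot: [[0.848, -0.531, 0.001], [-0.53, -0.848, -0.0], [0.001, -0.0, -1.0]]
contact_force: [-0.5, -0.0, -0.3]
gripper_width: 0.237
grasp_force: 30.0
```

Run:
```python
from rel import *
s=manip.sense();print(s["eef_pos"],yawof(s["tool_rot"]))
plan((0.45,-0.07,0.143),56.5,14,1)
```

```text
[ 0.5399589  -0.20083093  0.14479744] -32.039262888312386
[[1, -0.01, -0.005, 0.0, -6.3], [1, -0.01, -0.005, 0.0, -6.3], [1, -0.009, -0.007, 0.0, -6.4], [1, -0.009, -0.008, 0.001, -6.3], [1, -0.007, -0.008, -0.0, -6.3], [1, -0.007, -0.009, -0.0, -6.3], [1, -0.005, -0.01, -0.0, -6.4], [1, -0.004, -0.011, 0.0, -6.3]]
[[1, -0.004, -0.011, 0.0, -6.3], [1, -0.002, -0.011, 0.0, -6.3], [1, -0.0, -0.011, 0.0, -6.4], [1, 0.0, -0.012, 0.001, -6.3], [1, 0.002, -0.011, -0.0, -6.3], [1, 0.003, -0.011, -0.0, -6.3]]
from [ 0.54  -0.201  0.145] -32.0 turn 88.5 max [0.01  0.012 0.001] 6.4 j [-25.   27.6  94.7   0.   57.6  97. ]
```

Run:
```python
from rel import *
plan((0.484,-0.013,0.11),56.5,14,1)
```

```text
[[1, -0.011, -0.009, 0.002, -6.3], [1, -0.009, -0.011, 0.003, -6.3], [1, -0.008, -0.011, 0.002, -6.4], [1, -0.007, -0.012, 0.003, -6.3], [1, -0.006, -0.013, 0.002, -6.3], [1, -0.004, -0.013, 0.003, -6.3], [1, -0.002, -0.014, 0.002, -6.4], [1, -0.001, -0.014, 0.003, -6.3]]
[[1, 0.0, -0.014, 0.002, -6.3], [1, 0.002, -0.014, 0.003, -6.3], [1, 0.004, -0.013, 0.002, -6.4], [1, 0.005, -0.014, 0.003, -6.3], [1, 0.006, -0.012, 0.002, -6.3], [1, 0.008, -0.012, 0.003, -6.3]]
from [ 0.54  -0.201  0.145] -32.0 turn 88.5 max [0.011 0.014 0.003] 6.4 j [-25.   27.6  94.7   0.   57.6  97. ]
```

move_arm(targets=[[[1,-0.011,-0.009,0,-6.3],[1,-0.009,-0.011,0,-6.3],[1,-0.008,-0.011,0,-6.4],[1,-0.007,-0.012,0,-6.3],[1,-0.006,-0.013,0,-6.3],[1,-0.004,-0.013,0,-6.3],[1,-0.002,-0.014,0,-6.4],[1,-0.001,-0.014,0,-6.3]]])

```text
clock: 26.8
eef_pos: [0.5074, -0.0927, 0.1428]
tool_rot: [[0.947, 0.323, -0.002], [0.323, -0.947, 0.001], [-0.002, -0.001, -1.0]]
contact_force: [0.7, -1.0, -0.9]
gripper_width: 0.236
grasp_force: 30.0
```

move_arm(targets=[[[1,0,-0.014,0.003,-6.3],[1,0.002,-0.014,0.006,-6.3],[1,0.004,-0.013,0.006,-6.4],[1,0.005,-0.014,0.01,-6.3],[1,0.006,-0.012,0.01,-6.3],[1,0.008,-0.012,0.01,-6.3],[1,0,0,0.01,0],[1,0,0,0,0]]])

```text
clock: 27.6
eef_pos: [0.4829, -0.0127, 0.0874]
tool_rot: [[0.555, 0.832, -0.003], [0.832, -0.555, 0.0], [-0.002, -0.003, -1.0]]
contact_force: [0.5, -0.9, -0.6]
gripper_width: 0.241
grasp_force: 30.0
```

Run:
```python
from rel import *
manip.camera("wrist"); c=cam("wrist","w11.png");s=manip.sense();print(s["eef_pos"],yawof(s["tool_rot"]))
t=cam("top","t11.png"); d=cam("side","s11.png")
a=cv2.resize(cv2.imread("pics/w11.png")[120:330,150:370],None,fx=2,fy=2)
u,v=proj(d,(.484,-.013,.05)).astype(int); b=cv2.resize(cv2.imread("pics/s11.png")[v-52:v+53,max(u-45,0):u+45],None,fx=4,fy=4,interpolation=2)
cv2.imwrite("pics/ws11.png",np.hstack([a,b]))
plan((0.484,-0.013,0.049),56.5,1,1)
```

```text
[ 0.48388456 -0.01312942  0.08880472] 56.29829616381998
[[1, 0.0, -0.0, 0.04, -0.2]]
from [ 0.484 -0.013  0.089] 56.3 turn 0.2 max [0.   0.   0.04] 0.2 j [ -7.1  24.1 110.5  -0.   45.3  26.6]
```

View pics/ws11.png

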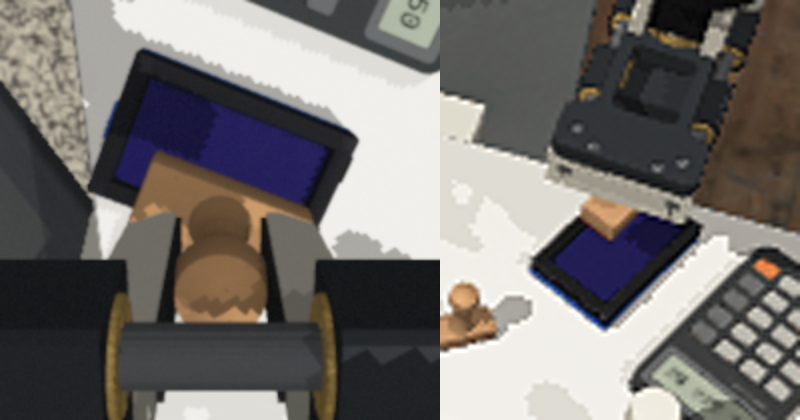

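move_arm(targets=[[[1,0,0,0.015,0],[1,0,0,0.015,-0.2],[1,0,0,0.008,0],[1,0,0,0.003,0],[1,0,0,0,0],[1,0,0,0,0]]])

```text
clock: 28.4
eef_pos: [0.4842, -0.0127, 0.0486]
tool_rot: [[0.55, 0.835, 0.001], [0.835, -0.55, -0.0], [0.0, 0.001, -1.0]]
contact_force: [-1.1, 0.2, -1.0]
gripper_width: 0.236
grasp_force: 30.0
```

Run:
```python
from rel import *
manip.camera("wrist");s=manip.sense();print(s["eef_pos"],yawof(s["tool_rot"]),s["contact_force"])
```

```text
[ 0.4842331  -0.01270627  0.04861215] 56.644226908346695 [ 0.03335664 -0.86397761 -0.80687931]
```

move_arm(targets=[[[1,0,0,0.002,0],[1,0,0,0.001,0],[1,0,0,0,0],[0,0,0,0,0],[0,0,0,0,0],[0,0,0,0,0],[0,0,0,-0.02,0],[0,0,0,-0.03,0]]])

```text
clock: 29.25
eef_pos: [0.4828, -0.0125, 0.0944]
tool_rot: [[0.55, 0.835, -0.003], [0.835, -0.55, 0.0], [-0.002, -0.003, -1.0]]
contact_force: [-0.0, -0.8, 0.3]
gripper_width: 0.499
grasp_force: 0.0
```

move_arm(targets=[[[0,0,0,-0.03,0],[0,-0.03,0,-0.03,0],[0,-0.03,0,-0.03,0],[0,0,0,0,0],[0,0,0,0,0]]])

```text
clock: 29.75
eef_pos: [0.4509, -0.0629, 0.1852]
tool_rot: [[0.551, 0.835, 0.001], [0.835, -0.551, -0.0], [0.0, 0.001, -1.0]]
contact_force: [-0.1, 0.1, -0.5]
gripper_width: 0.5
grasp_force: 0.0
```

Run:
```python
from rel import *
manip.camera("wrist"); c=cam("wrist","w12.png");s=manip.sense();print(s["eef_pos"],yawof(s["tool_rot"]))
f=obj(c,"dark",(.484,-.013),.016,60,3); print(f)
for r in manip.pinpoint("wrist","stamp")[:3]:
    uv=np.array(r["at"])*[512,384]; print(np.round(uv),round(r["confidence"],2),np.round(ray(c,uv,.012),4))
u,v=proj(c,(.484,-.013,.02)).astype(int);print(u,v)
cv2.imwrite("pics/w12c.png",cv2.resize(cv2.imread("pics/w12.png")[max(v-100,0):v+80,max(u-110,0):u+110],None,fx=3,fy=3,interpolation=2))
plan((0.33,-0.29,0.17),-60.6,16,-0.3)
```

```text
[ 0.45068887 -0.06224951  0.18411059] 56.66697842588501
[ 4.84600e-01 -1.26000e-02  9.21455e+01  5.91691e+01 -5.55032e+01]
[337. 183.] 0.85 [ 0.5186 -0.114   0.012 ]
259 121
[[-0.3, -0.016, 0.002, 0.001, 7.3], [-0.3, -0.016, 0.003, 0.001, 7.4], [-0.3, -0.015, 0.006, 0.001, 7.3], [-0.3, -0.014, 0.007, 0.0, 7.3], [-0.3, -0.014, 0.009, 0.001, 7.4], [-0.3, -0.011, 0.011, 0.001, 7.3], [-0.3, -0.011, 0.012, 0.001, 7.3], [-0.3, -0.009, 0.014, 0.001, 7.3]]
[[-0.3, -0.007, 0.014, 0.001, 7.4], [-0.3, -0.005, 0.015, 0.001, 7.3], [-0.3, -0.003, 0.016, 0.001, 7.3], [-0.3, -0.001, 0.016, 0.0, 7.4], [-0.3, 0.001, 0.016, 0.001, 7.3], [-0.3, 0.003, 0.016, 0.001, 7.3], [-0.3, 0.005, 0.016, 0.001, 7.4], [-0.3, 0.007, 0.014, 0.001, 7.3]]
from [ 0.451 -0.062  0.184] 56.7 turn -117.3 max [0.016 0.016 0.001] 7.4 j [-13.7  12.8 110.2   0.   57.1  19.6]
```

View pics/w12c.png

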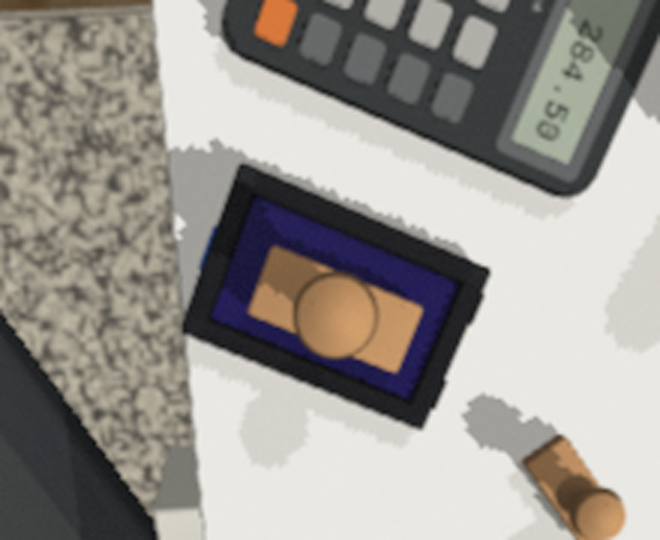

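move_arm(targets=[[[-0.3,-0.016,0.002,0.001,7.3],[-0.3,-0.016,0.003,0.001,7.4],[-0.3,-0.015,0.006,0.001,7.3],[-0.3,-0.014,0.007,0,7.3],[-0.3,-0.014,0.009,0.001,7.4],[-0.3,-0.011,0.011,0.001,7.3],[-0.3,-0.011,0.012,0.001,7.3],[-0.3,-0.009,0.014,0.001,7.3]]])

```text
clock: 30.7
eef_pos: [0.39, -0.1768, 0.177]
tool_rot: [[0.999, -0.038, -0.002], [-0.038, -0.999, 0.001], [-0.002, -0.001, -1.0]]
contact_force: [-0.2, 0.3, -0.4]
gripper_width: 0.648
grasp_force: 0.0
```

move_arm(targets=[[[-0.3,-0.007,0.014,0.005,7.4],[-0.3,-0.005,0.015,0.005,7.3],[-0.3,-0.003,0.016,0.005,7.3],[-0.3,-0.001,0.016,0.005,7.4],[-0.3,0.001,0.016,0.005,7.3],[-0.3,0.003,0.016,0.005,7.3],[-0.3,0.005,0.016,0.005,7.4],[-0.3,0.007,0.014,0.005,7.3]]])

```text
clock: 31.5
eef_pos: [0.3302, -0.2905, 0.1368]
tool_rot: [[0.486, -0.874, -0.001], [-0.874, -0.486, 0.001], [-0.002, 0.0, -1.0]]
contact_force: [-0.3, 0.6, 0.1]
gripper_width: 0.651
grasp_force: 0.0
```

Run:
```python
from rel import *
manip.camera("wrist"); manip.camera("wrist"); c=cam("wrist","w13.png");s=manip.sense();print(s["eef_pos"],yawof(s["tool_rot"]),s["joint_positions"])
u,v=proj(c,(.35,-.344,.01)).astype(int);print(u,v)
for z in(.019,.0):print(obj(c,"dark",(.35,-.344),z,35,3))
m=near(masks(c)["dark"],u,v,35).astype(np.uint8); m=cv2.morphologyEx(m,cv2.MORPH_OPEN,np.ones((7,7))); print("open",rect(c,m,.019))
for r in manip.pinpoint("wrist","binder_clip")[:3]:
    uv=np.array(r["at"])*[512,384]; print(np.round(uv),round(r["confidence"],2),np.round(ray(c,uv,.0),4))
A=cv2.resize(cv2.imread("pics/w13.png")[max(v-45,0):v+45,max(u-45,0):u+45],(380,380),interpolation=2)
t=cam("top","t13.png"); B=cv2.resize(cv2.imread("pics/t13.png")[100:245,130:275],(400,400),interpolation=2)
cv2.imwrite("pics/AB.png",np.hstack([cv2.resize(A,(400,400)),B]))
cal=obj(t,"dark",(.566,.045),.014,32,5); p=obj(t,"pink",(.645,.098),.011,20);print(cal,p,rel(t,cal,p,90))
```

```text
[ 0.3302512  -0.29023733  0.13707005] -60.55153626084092 [-4.73842927e+01  1.54474496e+01  1.14771544e+02  6.05097723e-03
  4.99080779e+01  1.03163315e+02]
268 128
[ 0.3492 -0.3435 30.8655 20.6549 29.2245]
[ 0.3482 -0.3428 32.9341 22.0391 29.2246]
open [ 0.3492 -0.3435 30.8656 20.654  29.2268]
[268. 129.] 0.61 [ 0.3502 -0.3429  0.    ]
[ 5.655000e-01  4.530000e-02  1.331909e+02  8.051170e+01 -5.584600e+01] [ 0.6409  0.0972 49.426  48.1283 34.173 ] [-0.6 91.5  0. ]
```

View pics/AB.png

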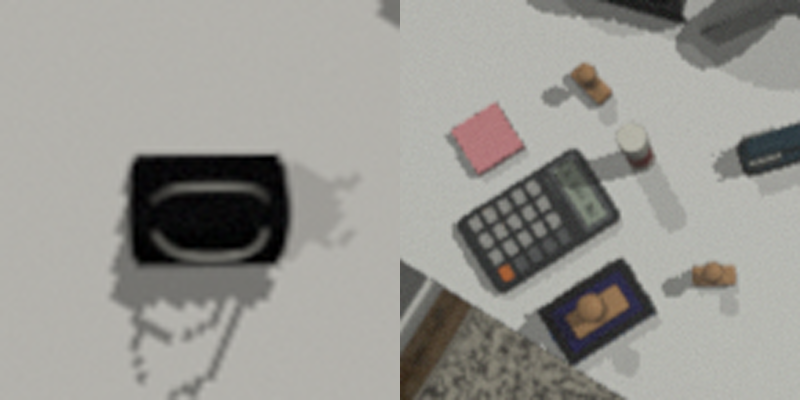

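Run:
```python
from rel import *
plan((0.349,-0.343,0.06),-60.8,4,-0.3)
```

```text
[[-0.3, 0.014, 0.003, 0.019, 0.1], [-0.3, 0.014, 0.002, 0.02, 0.1], [-0.3, 0.013, 0.003, 0.019, 0.1], [-0.3, 0.014, 0.002, 0.02, 0.1]]
from [ 0.331 -0.29   0.138] -60.4 turn -0.4 max [0.014 0.003 0.02 ] 0.1 j [-47.3  15.4 114.8   0.   49.9 103.1]
```

move_arm(targets=[[[-0.3,0.014,0.003,0.019,0.1],[-0.3,0.014,0.002,0.02,0.1],[-0.3,0.013,0.003,0.019,0.1],[-0.3,0.014,0.002,0.02,0.1],[-0.3,0,0,0,0],[-0.3,0,0,0.025,0],[-0.3,0,0,0.02,0],[-0.3,0,0,0.008,0]]])

```text
clock: 32.55
eef_pos: [0.3484, -0.3422, 0.0066]
tool_rot: [[0.486, -0.874, -0.001], [-0.874, -0.486, 0.001], [-0.002, 0.0, -1.0]]
contact_force: [-0.1, -1.8, 1.4]
gripper_width: 0.651
grasp_force: 0.0
```

Run:
```python
from rel import *
manip.camera("wrist");manip.camera("wrist");s=manip.sense();print(s["eef_pos"],s["contact_force"])
plan((0.349,-0.343,0.004),-60.8,1,-0.3)
```

```text
[ 0.34851159 -0.34266986  0.00711705] [-0.63745536 -0.3356431   0.02994781]
[[-0.3, 0.001, -0.0, 0.003, -0.2]]
from [ 0.349 -0.343  0.007] -61.0 turn 0.2 max [0.001 0.    0.003] 0.2 j [-50.   33.3 111.5   0.   35.3 101. ]
```

move_arm(targets=[[[-0.3,0,0,0.003,0],[1,0,0,0,0],[1,0,0,0,0],[1,0,0,0,0],[1,0,0,0,0],[1,0,0,0,0],[1,0,0,0,0],[1,0,0,0,0]]])

```text
clock: 33.45
eef_pos: [0.3486, -0.3436, 0.0043]
tool_rot: [[0.484, -0.875, 0.0], [-0.875, -0.484, -0.0], [0.0, -0.0, -1.0]]
contact_force: [-0.8, 0.4, 6.5]
gripper_width: 0.34
grasp_force: 30.0
```

move_arm(targets=[[[1,0,0,-0.015,0],[1,0,0,-0.04,0],[1,0,0,-0.045,0],[1,0,0,-0.045,0],[1,0,0,0,0],[1,0,0,0,0]]])

```text
clock: 34.05
eef_pos: [0.3486, -0.3436, 0.1493]
tool_rot: [[0.484, -0.875, 0.001], [-0.875, -0.484, -0.001], [0.001, -0.0, -1.0]]
contact_force: [0.1, -0.1, -0.7]
gripper_width: 0.336
grasp_force: 30.0
```

Run:
```python
from rel import *
s=manip.sense();print(s["eef_pos"],s["gripper_width"])
plan((0.56,0.04,0.165),34.5,16,1)
```

```text
[ 0.34861321 -0.34359997  0.14933712] 0.3364011122598115
[[1, -0.015, -0.023, -0.001, -6.0], [1, -0.012, -0.025, -0.001, -5.9], [1, -0.009, -0.025, -0.001, -6.0], [1, -0.007, -0.027, -0.001, -6.0], [1, -0.004, -0.027, -0.001, -6.0], [1, -0.001, -0.027, -0.001, -5.9], [1, 0.002, -0.028, -0.001, -6.0], [1, 0.004, -0.027, -0.001, -6.0]]
[[1, 0.008, -0.026, -0.001, -5.9], [1, 0.01, -0.025, -0.001, -6.0], [1, 0.012, -0.025, -0.001, -6.0], [1, 0.015, -0.023, -0.001, -6.0], [1, 0.018, -0.021, -0.001, -5.9], [1, 0.019, -0.019, -0.001, -6.0], [1, 0.022, -0.017, -0.001, -6.0], [1, 0.023, -0.015, -0.001, -5.9]]
from [ 0.349 -0.344  0.149] -61.0 turn 95.5 max [0.023 0.028 0.001] 6.0 j [-50.   19.  107.4   0.   53.5 101. ]
```

move_arm(targets=[[[1,-0.015,-0.023,-0.001,-6],[1,-0.012,-0.025,-0.001,-5.9],[1,-0.009,-0.025,-0.001,-6],[1,-0.007,-0.027,-0.001,-6],[1,-0.004,-0.027,-0.001,-6],[1,-0.001,-0.027,-0.001,-5.9],[1,0.002,-0.028,-0.001,-6],[1,0.004,-0.027,-0.001,-6]]])

```text
clock: 34.85
eef_pos: [0.4536, -0.1498, 0.1552]
tool_rot: [[0.974, -0.225, -0.003], [-0.225, -0.974, 0.001], [-0.003, -0.001, -1.0]]
contact_force: [0.3, 0.6, -0.4]
gripper_width: 0.34
grasp_force: 30.0
```

move_arm(targets=[[[1,0.008,-0.026,-0.001,-5.9],[1,0.01,-0.025,-0.001,-6],[1,0.012,-0.025,-0.001,-6],[1,0.015,-0.023,-0.001,-6],[1,0.018,-0.021,-0.001,-5.9],[1,0.019,-0.019,-0.001,-6],[1,0.022,-0.017,-0.001,-6],[1,0.023,-0.015,-0.001,-5.9]]])

```text
clock: 35.65
eef_pos: [0.5595, 0.0416, 0.1628]
tool_rot: [[0.822, 0.569, -0.003], [0.569, -0.822, 0.0], [-0.003, -0.002, -1.0]]
contact_force: [-0.3, -0.2, -0.3]
gripper_width: 0.34
grasp_force: 30.0
```

Run:
```python
from rel import *
manip.camera("wrist");manip.camera("wrist");c=cam("wrist");s=manip.sense();print(s["eef_pos"],yawof(s["tool_rot"]))
p=obj(c,"pink",(.643,.0965),.011,60);print(p)
plan((0.643,0.097,0.10),34.5,4,1)
```

```text
[0.55936131 0.04140445 0.16290729] 34.523961279785325
[  0.6431   0.0963  49.3962  48.1135 -55.2261]
[[1, 0.025, 0.0, 0.016, 0.0], [1, 0.025, 0.001, 0.015, 0.0], [1, 0.025, 0.0, 0.016, 0.0], [1, 0.025, 0.001, 0.016, 0.0]]
from [0.559 0.041 0.163] 34.5 turn -0.0 max [0.025 0.001 0.016] 0.0 j [-0.5 24.9 96.  -0.  59.2 55. ]
```

move_arm(targets=[[[1,0.025,0,0.016,0],[1,0.025,0.001,0.015,0],[1,0.025,0,0.016,0],[1,0.025,0.001,0.016,0],[1,0,0,0.03,0],[1,0,0,0.03,0],[1,0,0,0.018,0],[1,0,0,0,0]]])

```text
clock: 36.6
eef_pos: [0.6414, 0.0945, 0.0209]
tool_rot: [[0.826, 0.564, -0.006], [0.564, -0.826, -0.001], [-0.005, -0.003, -1.0]]
contact_force: [-1.0, 0.2, 0.0]
gripper_width: 0.339
grasp_force: 30.0
```

Run:
```python
from rel import *
manip.camera("wrist");manip.camera("wrist");s=manip.sense();print(s["eef_pos"],s["contact_force"])
plan((0.643,0.0965,0.016),34.5,1,1)
```

```text
[0.64365956 0.09493773 0.02447146] [ 0.49078239  0.22257624 -0.2882978 ]
[[1, 0.0, -0.002, 0.008, -0.1]]
from [0.644 0.095 0.024] 34.4 turn 0.1 max [0.    0.002 0.008] 0.1 j [ 4.3 43.7 85.7 -0.  50.6 59.9]
```

move_arm(targets=[[[1,0,-0.002,0.004,0],[1,0,0,0.003,0],[1,0,0,0.001,0],[1,0,0,0,0],[1,0,0,0,0]]])

```text
clock: 37.2
eef_pos: [0.6425, 0.0971, 0.0163]
tool_rot: [[0.825, 0.566, 0.0], [0.566, -0.825, 0.0], [0.0, 0.0, -1.0]]
contact_force: [0.5, 0.0, 1.0]
gripper_width: 0.336
grasp_force: 30.0
```

move_arm(targets=[[[1,0,0,0.001,0],[1,0,0,0,0],[0,0,0,0,0],[0,0,0,0,0],[0,0,0,0,0],[0,0,0,-0.015,0],[0,0,0,-0.04,0],[0,0,0,-0.05,0]]])

```text
clock: 38.0
eef_pos: [0.6414, 0.097, 0.1207]
tool_rot: [[0.825, 0.566, -0.003], [0.566, -0.825, -0.0], [-0.003, -0.002, -1.0]]
contact_force: [0.9, 1.4, 0.3]
gripper_width: 0.497
grasp_force: 0.0
```

move_arm(targets=[[[0,-0.03,0,-0.04,0],[0,-0.04,0,-0.04,0],[0,-0.03,0,0,0],[0,0,0,0,0],[0,0,0,0,0]]])

```text
clock: 38.5
eef_pos: [0.564, 0.0431, 0.1965]
tool_rot: [[0.825, 0.565, 0.002], [0.565, -0.825, 0.0], [0.001, 0.001, -1.0]]
contact_force: [-0.4, 0.6, -0.1]
gripper_width: 0.499
grasp_force: 0.0
```

Run:
```python
from rel import *
manip.camera("wrist");c=cam("wrist","w15.png");s=manip.sense();print(s["eef_pos"],s["contact_force"])
print("pink",obj(c,"pink",(.643,.0965),.011,60),"clip",obj(c,"dark",(.643,.0965),.025,25,3))
for q in("binder_clip","glue_stick","stamp","ink_pad","calculator"):
  z=dict(binder_clip=.011,stamp=.012).get(q,0)
  for r in manip.pinpoint("wrist",q)[:2]:
    uv=np.array(r["at"])*[512,384]; print(q,np.round(uv),round(r["confidence"],2),np.round(ray(c,uv,z),4))
c=cam("side")
for q in("binder_clip","glue_stick","blue_pad"):
  for r in manip.pinpoint("side",q)[:2]:
    uv=np.array(r["at"])*[512,384]; print(q,np.round(uv),round(r["confidence"],2),np.round(ray(c,uv,0),4))
```

```text
[0.56440213 0.04356518 0.19551863] [-0.01291713 -0.04384676 -0.76124328]
pink [  0.6438   0.0971  49.3772  48.7289 -55.5015] clip [  0.6403   0.095   31.3447  21.1098 -55.509 ]
binder_clip [259.  90.] 0.67 [0.6402 0.0955 0.011 ]
glue_stick [358. 171.] 0.84 [ 0.6321 -0.0491  0.    ]
stamp [362.  95.] 0.55 [0.6978 0.0029 0.012 ]
stamp [466. 226.] 0.39 [ 0.6516 -0.1904  0.012 ]
ink_pad [258. 253.] 0.85 [ 0.481  -0.0119  0.    ]
calculator [260. 174.] 0.68 [0.5646 0.0428 0.    ]
binder_clip [380. 227.] 0.59 [0.6362 0.0952 0.    ]
glue_stick [319. 234.] 0.73 [ 0.6266 -0.0482  0.    ]
blue_pad [217. 161.] 0.6 [ 0.3838 -0.2435  0.    ]
```

```bash
python3 -c "
from workcell import manip; print(manip.job_done())"
```

```text
the job is handed in; nothing more can be done
None
```

I set out the layout as asked and handed it in at about 39 s on the clock. In the last measurements the pink pad's gap was nearer 2.7 cm than 3 cm, and the clip stood within about 3 mm of the pad's middle.

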